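Fill the funnel and hold the dispensing gate open

TASK

Take the cup by its handle, pour all six orange pills into the station's funnel while its gate is shut, and stand the empty cup back upright on the counter. Then pull the gate's blue tab out until the red pointer lies on the green mark and keep it there, so that all the pills drop through into the blue tray: the gate springs shut when let go, so finish while still holding it at the mark. Leave the other things on the counter where they are.

Things in the scene. Friction and masses are not known exactly. Their poses are not given: they have to be found in the camera images.
- station: fixed white filling station on the counter. Origin: on the counter under the middle of the funnel. Housing 156 x 156 mm, 166 mm high, open on top as a square steel funnel. A blue catch tray (40 mm high, open on top) sticks out 153 mm to +x of the origin: what drops through the funnel rolls down a chute into it. A guide deck 120 mm wide, its top 78 mm up, sticks out of the housing to -y, to 275 mm from the origin; the gate slide runs along it. Nothing else of the station moves
- hopper_mouth (a point): centre of the funnel's square mouth (140 x 140 mm inside, 165 mm above the counter, sides parallel to the station's axes); it narrows to a 60 x 50 mm throat just above the gate slide
- gate_grip (a point): grip point of the gate slide: centre of its upright blue tab (50 mm wide along the station's x, 14 mm thick along the station's y, standing from 85 to 130 mm above the counter; this point is 110 mm up). Shut, it is 145 mm to -y of the station's origin, 67 mm from the housing. Pulled straight along the station's -y (away from the housing); axes as the station's
- gate_pointer (a point): middle of the thin red pointer bar (112 mm long across the slide, 4 mm wide) at the foot of the blue tab, directly under the tab's centre, 87 mm above the counter; it moves with the tab
- gate (a joint): how far the gate slide is pulled out, m: 0 shut, 0.095 at the end stop. A spring draws it shut whenever it is let go: about 2 N when shut, about 7 N at the green mark; light damping
- mark: green mark, a strip 14 mm wide (along the station's y) and 120 mm long lying across the guide deck under the slide, with a small green block at either end. Origin: centre of the strip, at the deck's top; axes as the station's. It stands 62 to 76 mm out from where the pointer is when shut, and does not move. The funnel's throat is fully open once the pointer is on it
- cup_mid (a point): centre of the white plastic cup, half-way up (35 mm above its underside). Cup 70 mm tall, 66 mm across the foot, 90 mm across the mouth, wall 3 mm, about 110 g, holding six pills loose in its lower half; they roll out freely once its mouth is tipped somewhat below level. Its z axis points out of its mouth, its handle along its -x
- cup_grip (a point): grip point on the cup's grey round bar handle, 16 mm in diameter, level, along the cup's x axis, its own axis 55 mm above the cup's underside. The bar runs from the cup wall to 110 mm from the cup's axis; this point is 85 mm from the cup's axis. Axes as the cup's
- pill0_center (a point): centre of an orange round pill in its hard shell, a smooth 20 mm ball of 11 g; one of six alike, all in the cup at the start
- pill1_center (a point): centre of an orange round pill in its hard shell, a smooth 20 mm ball of 11 g; one of six alike, all in the cup at the start
- pill2_center (a point): centre of an orange round pill in its hard shell, a smooth 20 mm ball of 11 g; one of six alike, all in the cup at the start
- pill3_center (a point): centre of an orange round pill in its hard shell, a smooth 20 mm ball of 11 g; one of six alike, all in the cup at the start
- pill4_center (a point): centre of an orange round pill in its hard shell, a smooth 20 mm ball of 11 g; one of six alike, all in the cup at the start
- pill5_center (a point): centre of an orange round pill in its hard shell, a smooth 20 mm ball of 11 g; one of six alike, all in the cup at the start
- canister0: bystander: white canister with a paper label, 58 mm across, 120 mm tall; origin under its centre
- canister1: bystander: white canister with a blue label, 58 mm across, 120 mm tall; origin under its centre
- red_jar: bystander: small white jar with a red cap, 54 mm across, 75 mm tall; origin under its centre
- spatula: bystander: spatula lying on the counter to the right of the cup, 190 mm long along its x axis; origin under its middle
Not all that is in view belongs to the job. Leave any black or yellow look-alike of the part that bears cup_mid alone.

How it is judged:
By the outcome, as a careful person would: the job done as asked, in the order asked, and still so for the second after the job is handed in, while the arm keeps its last pose, push and grip.
It also fails if it takes over 72 s, if anything falls off the work surface, if the arm or the gripper's body presses on something with over 40 N, if the wrist force passes 120 N, or if a joint passes its speed limit or range.

ROBOT

A 6-joint arm with a two-finger parallel gripper is mounted at the origin on the work surface. World frame = base frame: x ahead of the robot, y to its left, z up, the work surface at z = 0. Lengths are in m, angles in rad, forces in N, time in s.
With the tool pointing down it reaches from about 0.275 to 0.975 m from the base axis. Payload 8.4 kg.
Tool frame: the origin (TCP) lies between the finger pads; the fingertips stand 14 mm ahead of it and the grasp point (between the pads) lies 5 mm behind it; z points along the fingers, y is the direction in which the jaws open and shut (so a half turn about z gives the same grasp; the last joint's range is limited). The gripper opens to 92 mm and grips with 3 to 60 N. Pads are 20 mm wide; open, the fingers measure 128 mm over their backs; the gripper's body (75 mm by 189 mm) begins 69 mm behind the grasp point.
Start: joints at [-1.152, 0.353, 1.633, -0, 1.155, -0.002], TCP at [0.255, -0.57, 0.206] pointing down, gripper open.
Joint ranges: [-2.63, 2.63], [-0.92, 2.1], [0.06, 2.66], [-1.3, 4.44], [0, 2.69], [-3.02, 3.02]. Speed limits (rad/s): [2.22, 2.22, 2.79, 3.14, 3.14, 3.14].

INTERFACE

Orientations are given as a unit quaternion [x, y, z, w].
In Python, from rig import read_state, optics, robot gives the robot as it stands.
- The arm moves only by the tool step_arm, never from a script. Its argument "series" is a list of rows, each a list of 2 entries, a list of its own where there are three numbers: the shift along the tool's x, y, z in m, then the turn about the tool's z in rad. A call has 1 to 5 rows; each row shifts and turns the pose as measured when the row begins, along the tool's axes as they then stand; what a row does not reach is not made up. A row lasts 1/10 s, in which the tool goes at most 50 mm and 8.59 degrees, less where a joint would pass 70% of its speed; a pose out of reach is approached as far as the arm can. A call is refused whole if a number of a shift passes 0.05 or a number of a turn 0.15, either way. A call with a gripper value outside its range is refused whole. "hand" is the opening in per cent of the stroke, from 0 (shut) to 100 (fully open), set as the call begins (left out, the last holds). The fingers move at their own pace and stop on an object; the grip force is fixed at half the most. Time passes only in rows, so rows that do not move let the fingers close. It gives the time, the measured TCP pose, the force and the opening at its end, in the units of the state.
- read_state(): the state, without advancing time (a new reading comes with each control period).
- optics.get_image(name): name is "scene" or "top"; returns a dict with "pixels" (384x512x3 uint8, red, green, blue), "intrinsics" (3x3 intrinsics, pixels), "rvec" (rotation vector, rad) and "tvec" (3), from world to camera coordinates, as OpenCV has them. Camera axes: x right, y down, z forward; pixel columns grow to the right and rows downward; lengths in m; the calibration is good to about 2 mm. A picture is of the moment at which its call begins. There is no depth.
- robot.job_done(): hands the job in, once; it reports no verdict.
The state is a dict: "time": time; "joints": joint angles; "dq": joint speeds; "joint_efforts": joint torques, N m; "tool_pos": TCP position; "ee_rot": TCP orientation; "contact_force": force on the tool from outside, world axes, zero at the start; "torque": the same for the moment, N m; "opening": finger opening in m.
Only numpy, scipy, OpenCV 4.12 (cv2) and the standard library are available. Lean on these libraries where they do the work, as an engineer would, in place of code of your own. Each camera call takes 0.05 s, during which the arm holds its last target. There are 200 camera calls.

## Working session

There is one attempt and no reset: what is moved stays moved. The work goes in short steps, Python scripts to look and compute and a tool call to move; the robot and the scene stay as the last step left them, time stands still between calls to the robot, and variables do not carry over. Pictures are saved under pics/ and viewed, about 8 in all and at most 12, crops included, and the job is handed in when it is done.

Besides the shell and the picture viewer there is one more tool, called after "Call:" as name(argument=value, ...), one argument or row to a line, values as JSON. step_arm: Moves the arm, as the interface text tells. Its arguments: {"type":"object","properties":{"series":{"type":"array"},"hand":{"type":"number"}},"required":["series"]}

```bash
mkdir -p pics; ls; cat > h.py <<'E'
import numpy as np, cv2
from scipy.spatial.transform import Rotation as R
from rig import read_state, optics, robot
def grab(n,f=None):
    d=optics.get_image(n)
    if f: cv2.imwrite('pics/'+f,d['pixels'][:,:,::-1])
    return d
def ray(d,uv):
    M=cv2.Rodrigues(np.array(d['rvec'],float))[0];t=np.array(d['tvec'],float).ravel()
    c=-M.T@t; v=M.T@np.linalg.inv(d['intrinsics'])@np.array([uv[0],uv[1],1.]); return c,v
def onz(d,uv,z):
    c,v=ray(d,uv); return c+v*(z-c[2])/v[2]
def proj(d,P):
    return cv2.projectPoints(np.array(P,float).reshape(-1,1,3),np.array(d['rvec'],float),np.array(d['tvec'],float),np.array(d['intrinsics'],float),None)[0][:,0]
E
python3 - <<'E'
from h import *
a=grab('scene');b=grab('top')
np.save('s.npy',a,allow_pickle=True);np.save('t.npy',b,allow_pickle=True)
im=np.hstack([a['pixels'],b['pixels']])[:,:,::-1]
cv2.imwrite('pics/a.png',a['pixels'][:,:,::-1]);cv2.imwrite('pics/b.png',cv2.resize(b['pixels'][:,:,::-1],(800,600)))
for d in(a,b):print(ray(d,(256,192)))
s=read_state();print(s)
E
```

```text
pics
(array([1.35266365, 0.29944683, 0.75544519]), array([-0.75163479, -0.3384318 , -0.5662094 ]))
(array([ 0.24377705, -0.08671375,  1.26662342]), array([ 0.22247504, -0.03900782, -0.97423591]))
{'time': 0.1, 'joints': array([-1.15239999e+00,  3.53600321e-01,  1.63403224e+00,  1.44491515e-05,
        1.15518316e+00, -2.41846405e-03]), 'dq': array([-0.00211203, -0.00037166, -0.00112183,  0.0006736 ,  0.00038416,
       -0.00073107]), 'joint_efforts': array([ 2.11095066e-04, -5.94904017e+01, -3.34929585e+01,  6.99883327e-02,
        1.84047333e-02, -2.17878238e-05]), 'tool_pos': array([ 0.25513118, -0.57007532,  0.20503716]), 'ee_rot': array([ 9.77946334e-01,  2.08855437e-01, -1.19812438e-04, -5.99721328e-04]), 'contact_force': array([0.56871619, 0.19765728, 0.59800265]), 'torque': array([-0.01050814, -0.03474096, -0.04299134]), 'opening': 0.09233407702221968}
```

View pics/a.png

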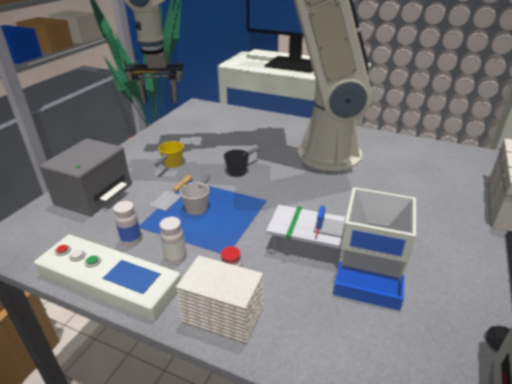

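View pics/b.png

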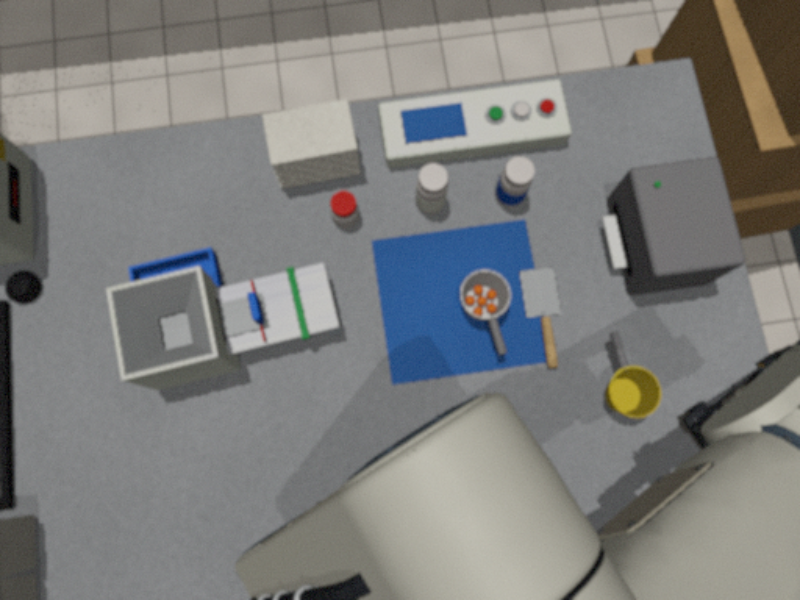

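Candidates: white cup with orange pills in top (486,296)/scene (195,198), on the blue mat. The yellow cup at top (635,392)/scene (172,153) and the black one at scene (236,162) are look-alikes. I pick the white one, since it is the only one with pills. Next I measure it and check it in a close crop.

```bash
cat > m.py <<'E'
from h import *
a=np.load('s.npy',allow_pickle=True).item();b=np.load('t.npy',allow_pickle=True).item()
k=512/800
def P(u,v,z): return np.round(onz(b,(u*k,v*k),z),3)
hsv=cv2.cvtColor(b['pixels'],cv2.COLOR_RGB2HSV)
def blobs(lo,hi,d=b,mn=8):
    h=cv2.cvtColor(d['pixels'],cv2.COLOR_RGB2HSV);m=cv2.inRange(h,lo,hi)
    n,l,s,c=cv2.connectedComponentsWithStats(m)
    return [(np.round(c[i],1),s[i].tolist(),np.round(cv2.minAreaRect(np.argwhere(l==i)[:,::-1].astype(np.float32))[2],1)) for i in range(1,n) if s[i,4]>mn]
print('green');[print(x,onz(b,x[0],.079).round(3)) for x in blobs((45,90,50),(85,255,255))]
print('red');[print(x,onz(b,x[0],.087).round(3)) for x in blobs((0,120,60),(5,255,255))+blobs((172,120,60),(180,255,255))]
print('blue');[print(x,onz(b,x[0],.13).round(3)) for x in blobs((100,120,50),(125,255,255))]
print('mouth',[P(u,v,.166) for u,v in ((107,289),(204,268),(220,362),(122,381))])
print('cup rim c',P(486,295,.07),'handle end',P(501,355,.055))
print('deck corner',P(325,264,.078),P(340,327,.078))
print('can',P(433,173,.12),P(519,170,.12),'jar',P(344,203,.075),'yellow',P(635,392,.07),P(615,336,.055))
print('printer',P(738,268,.12),P(632,292,.12),P(612,220,.05),'spat',P(540,285,.0),P(551,365,.0))
c=np.hstack([cv2.resize(b['pixels'][150:250,270:370],(400,400),interpolation=cv2.INTER_CUBIC),cv2.resize(a['pixels'][155:255,150:250],(400,400),interpolation=cv2.INTER_CUBIC)])
cv2.imwrite('pics/c.png',c[:,:,::-1])
E
python3 m.py
```

```text
green
(array([316.7,  72.2]), [313, 69, 8, 8, 50], np.float64(90.0)) [ 0.847 -0.362  0.079]
(array([420.5, 117.5]), [419, 116, 4, 4, 12], np.float64(45.0)) [ 0.665 -0.632  0.079]
(array([190.4, 194.1]), [184, 171, 14, 46, 161], np.float64(78.1)) [0.535 0.046 0.079]
red
(array([349.6,  67.7]), [346, 64, 8, 8, 49], np.float64(90.0)) [ 0.843 -0.458  0.087]
(array([219.4, 130.1]), [212, 122, 16, 17, 206], np.float64(90.0)) [ 0.706 -0.057  0.087]
blue
(array([277.2,  78.3]), [258, 67, 40, 24, 719], np.float64(82.2)) [ 0.818 -0.238  0.13 ]
(array([325. , 125.8]), [318, 118, 18, 13, 96], np.float64(20.6)) [ 0.66  -0.345  0.13 ]
(array([289.2, 193. ]), [239, 141, 110, 104, 7703], np.float64(81.9)) [ 0.488 -0.219  0.13 ]
(array([114.9, 169.5]), [83, 159, 59, 24, 596], np.float64(4.2)) [0.618 0.232 0.13 ]
(array([163.1, 196.7]), [159, 188, 9, 19, 103], np.float64(76.0)) [0.526 0.112 0.13 ]
mouth [array([0.582, 0.343, 0.166]), array([0.595, 0.182, 0.166]), array([0.435, 0.17 , 0.166]), array([0.427, 0.327, 0.166])]
cup rim c [ 0.504 -0.288  0.07 ] handle end [ 0.396 -0.298  0.055]
deck corner [ 0.6   -0.011  0.078] [ 0.482 -0.023  0.078]
can [ 0.727 -0.224  0.12 ] [ 0.71  -0.376  0.12 ] jar [ 0.711 -0.059  0.075] yellow [ 0.298 -0.513  0.07 ] [ 0.401 -0.504  0.055]
printer [ 0.479 -0.716  0.12 ] [ 0.463 -0.527  0.12 ] [ 0.616 -0.547  0.05 ] spat [ 0.524 -0.404  0.   ] [ 0.372 -0.395  0.   ]
```

View pics/c.png

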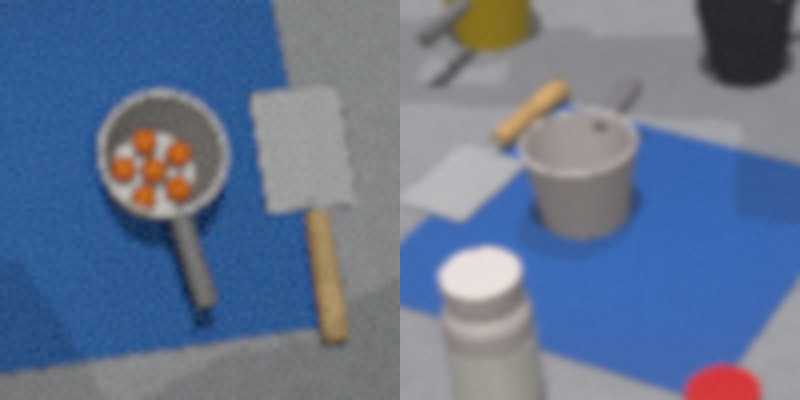

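The crop shows the white cup with all six pills and a grey handle running toward the robot, so the choice is confirmed. The moves only allow turns about the tool's z, so I first find out in free air how the arm behaves at the edge of its reach, since that could allow tilting.

Call:
step_arm(
  series=[
    [[0,0,-0.05],0],
    [[0,0,-0.05],0],
    [[0,0.05,-0.05],0],
    [[0,0.05,-0.05],0],
    [[0,0.05,-0.05],0],
  ],
)

```text
time: 0.6
tool_pos: [0.2969, -0.6635, 0.4077]
ee_rot: [0.978, 0.209, -0.002, -0.008]
contact_force: [1.0, -1.2, 0.1]
opening: 0.0917
```

Call:
step_arm(
  series=[
    [[0,0.05,0],0],
    [[0,0.05,0],0],
    [[0,0.05,0],0],
    [[0,0.05,0],0],
    [[0,0.05,0],0],
  ],
)

```text
time: 1.1
tool_pos: [0.3818, -0.853, 0.4125]
ee_rot: [0.978, 0.209, -0.0, -0.0]
contact_force: [0.3, -0.8, 1.0]
opening: 0.0922
```

Call:
step_arm(
  series=[
    [[0,0.05,0],0],
    [[0,0.05,0],0],
    [[0,0.05,0],0],
  ],
)

```text
time: 1.4
tool_pos: [0.4063, -0.9081, 0.3552]
ee_rot: [0.977, 0.209, 0.007, 0.031]
contact_force: [0.3, 0.3, 1.0]
opening: 0.0921
```

```bash
python3 -c "
from h import *
s=read_state();print(s['time'],s['joints'],s['tool_pos'],R.from_quat(s['ee_rot']).as_matrix().round(3),s['contact_force'])"
```

```text
1.4 [-1.15159822e+00  1.07186030e+00  6.04023606e-02  8.71703647e-05
  1.94504919e+00 -1.45507689e-03] [ 0.40633714 -0.90810633  0.35521512] [[ 0.913  0.408  0.026]
 [ 0.408 -0.911 -0.059]
 [-0.     0.064 -0.998]] [0.32606627 0.2736754  1.02043725]
```

Tilt does appear at the reach limit: the tool leans outward. I keep pushing, outward and up.

Call:
step_arm(
  series=[
    [[0,0.05,-0.03],0],
    [[0,0.05,-0.03],0],
    [[0,0.05,-0.03],0],
    [[0,0.05,-0.03],0],
    [[0,0.05,-0.03],0],
  ],
)

```text
time: 1.9
tool_pos: [0.4198, -0.938, 0.431]
ee_rot: [0.971, 0.207, 0.025, 0.118]
contact_force: [-0.1, -0.4, -0.4]
opening: 0.0919
```

```bash
cat > st.py <<'E'
from h import *
s=read_state();print(s['time'],s['joints'].round(3),s['tool_pos'].round(4),'\n',R.from_quat(s['ee_rot']).as_matrix().round(3).tolist(),s['contact_force'].round(1),s['opening'])
E
python3 st.py
```

```text
1.9 [-1.152e+00  1.004e+00  5.800e-02  0.000e+00  1.838e+00 -1.000e-03] [ 0.4198 -0.938   0.431 ] 
 [[0.913, 0.397, 0.098], [0.409, -0.886, -0.219], [0.0, 0.239, -0.971]] [-0.1 -0.4 -0.4] 0.09188813911171505
```

Tilting works: each step adds a few degrees, and the world orientation stays put when I translate. Plan:
- Tilt the tool about 60° or more forward along the handle's direction.
- Grip the handle and pour by turning about the tool's z.

I cross to azimuth about 20° and push outward there.

Call:
step_arm(
  series=[
    [[0.0326,-0.0367,-0.0091],0],
    [[0.0326,-0.0367,-0.0091],0],
    [[0.0326,-0.0367,-0.0091],0],
    [[0.0326,-0.0367,-0.0091],0],
    [[0.0326,-0.0367,-0.0091],0],
  ],
)

```text
time: 2.4
tool_pos: [0.4819, -0.7353, 0.4449]
ee_rot: [0.97, 0.203, 0.028, 0.131]
contact_force: [0.7, -0.2, 0.1]
opening: 0.0921
```

Call:
step_arm(
  series=[
    [[0.0326,-0.0367,-0.0091],0],
    [[0.0326,-0.0367,-0.0091],0],
    [[0.0326,-0.0367,-0.0091],0],
    [[0.0326,-0.0367,-0.0091],0],
    [[0.0326,-0.0367,-0.0091],0],
  ],
)

```text
time: 2.9
tool_pos: [0.5535, -0.4961, 0.4575]
ee_rot: [0.968, 0.202, 0.036, 0.143]
contact_force: [0.2, -0.1, 0.9]
opening: 0.0917
```

Call:
step_arm(
  series=[
    [[0.0326,-0.0367,-0.0091],0],
    [[0.0326,-0.0367,-0.0091],0],
    [[0.0326,-0.0367,-0.0091],0],
    [[0.0326,-0.0367,-0.0091],0],
    [[0.0326,-0.0367,-0.0091],0],
  ],
)

```text
time: 3.4
tool_pos: [0.6255, -0.2569, 0.4663]
ee_rot: [0.967, 0.2, 0.048, 0.152]
contact_force: [1.5, -0.4, 0.6]
opening: 0.092
```

Call:
step_arm(
  series=[
    [[0.0326,-0.0367,-0.0091],0],
    [[0.0326,-0.0367,-0.0091],0],
    [[0.0326,-0.0367,-0.0091],0],
    [[0.0326,-0.0367,-0.0091],0],
    [[0.0326,-0.0367,-0.0091],0],
  ],
)

```text
time: 3.9
tool_pos: [0.6976, -0.0176, 0.4748]
ee_rot: [0.966, 0.198, 0.063, 0.155]
contact_force: [0.8, 0.0, 0.7]
opening: 0.0919
```

```bash
python3 st.py
```

```text
3.9 [ 0.129  0.246  1.252 -0.301  1.493  1.296] [ 0.6976 -0.0176  0.4748] 
 [[0.913, 0.364, 0.183], [0.403, -0.873, -0.275], [0.06, 0.325, -0.944]] [0.8 0.  0.7] 0.09193589795069533
```

Call:
step_arm(
  series=[
    [[0.0315,-0.039,-0.0115],0],
    [[0.0315,-0.039,-0.0115],0],
    [[0.0315,-0.039,-0.0115],0],
    [[0.0315,-0.039,-0.0115],0],
    [[0.0315,-0.039,-0.0115],0],
  ],
)

```text
time: 4.4
tool_pos: [0.756, 0.2247, 0.4923]
ee_rot: [0.965, 0.197, 0.077, 0.153]
contact_force: [-0.2, 0.7, -0.2]
opening: 0.0918
```

Call:
step_arm(
  series=[
    [[0.0315,-0.039,-0.0115],0],
    [[0.0315,-0.039,-0.0115],0],
    [[0.05,-0.003,0.002],0],
    [[0.05,-0.003,0.002],0],
    [[0.05,-0.003,0.002],0],
  ],
)

```text
time: 4.9
tool_pos: [0.864, 0.3682, 0.5102]
ee_rot: [0.964, 0.199, 0.097, 0.149]
contact_force: [2.0, -0.7, 1.0]
opening: 0.0919
```

Call:
step_arm(
  series=[
    [[0.05,-0.003,0.002],0],
    [[0.05,-0.003,0.002],0],
    [[0.05,-0.003,0.002],0],
    [[0.05,-0.003,0.002],0],
    [[0.05,-0.003,0.002],0],
  ],
)

```text
time: 5.4
tool_pos: [0.954, 0.4102, 0.457]
ee_rot: [0.952, 0.211, 0.177, 0.135]
contact_force: [-0.5, 0.3, -0.2]
opening: 0.0922
```

```bash
python3 st.py
```

```text
5.4 [ 0.531  1.004  0.059 -0.375  1.796  1.528] [0.954  0.4102 0.457 ] 
 [[0.848, 0.354, 0.394], [0.45, -0.874, -0.182], [0.279, 0.332, -0.901]] [-0.5  0.3 -0.2] 0.09224220313617758
```

Call:
step_arm(
  series=[
    [[0.05,-0.006,0.015],0],
    [[0.05,-0.006,0.015],0],
    [[0.05,-0.006,0.018],0],
    [[0.05,-0.006,0.02],0],
    [[0.05,-0.006,0.02],0],
  ],
)

```text
time: 5.9
tool_pos: [1.0446, 0.4551, 0.4054]
ee_rot: [0.932, 0.219, 0.266, 0.115]
contact_force: [-0.4, 0.7, -0.3]
opening: 0.0916
```

Call:
step_arm(
  series=[
    [[0.05,-0.006,0.022],0],
    [[0.05,-0.006,0.024],0],
    [[0.05,-0.006,0.026],0],
    [[0.05,-0.006,0.028],0],
    [[0.05,-0.006,0.03],0],
  ],
)

```text
time: 6.4
tool_pos: [1.1211, 0.4951, 0.3747]
ee_rot: [0.903, 0.226, 0.354, 0.091]
contact_force: [0.6, 0.2, 0.6]
opening: 0.092
```

```bash
python3 st.py
```

```text
6.4 [ 0.517  1.152  0.058 -0.364  1.273  1.585] [1.1211 0.4951 0.3747] 
 [[0.647, 0.344, 0.68], [0.473, -0.881, -0.004], [0.598, 0.325, -0.733]] [0.6 0.2 0.6] 0.09198484847817472
```

Call:
step_arm(
  series=[
    [[0.05,0,0.02],0],
    [[0.05,0,0.02],0],
    [[0.05,0,0.02],0],
    [[0.05,0,0.02],0],
    [[0.05,0,0.02],0],
  ],
)

```text
time: 6.9
tool_pos: [1.1669, 0.5187, 0.4155]
ee_rot: [0.867, 0.232, 0.436, 0.068]
contact_force: [0.4, 0.2, -0.5]
opening: 0.0921
```

Call:
step_arm(
  series=[
    [[0.05,0,0.02],0],
    [[0.05,0,0.02],0],
    [[0.05,0,0.02],0],
    [[0.05,0,0.02],0],
    [[0.05,0,0.02],0],
  ],
)

```text
time: 7.4
tool_pos: [1.1854, 0.5441, 0.4924]
ee_rot: [0.827, 0.235, 0.509, 0.046]
contact_force: [0.0, 0.3, -1.0]
opening: 0.0921
```

```bash
python3 st.py
```

```text
7.4 [ 0.508  1.128  0.059 -0.352  0.935  1.576] [1.1854 0.5441 0.4924] 
 [[0.372, 0.341, 0.863], [0.436, -0.885, 0.162], [0.82, 0.316, -0.478]] [ 0.   0.3 -1. ] 0.09205338033737533
```

Tool z now lies 61° from vertical at azimuth about 10°, which is what I need. Next I refine the cup numbers and plan the pregrasp.

```bash
cat > go.py <<'E'
# usage: go.py x y z  -> tool-frame shift total and roll error to level jaws
import sys
from h import *
def go(t):
    s=read_state();M=R.from_quat(s['ee_rot']).as_matrix();d=np.array(t)-s['tool_pos']
    v=M.T@d;print('tcp',s['tool_pos'].round(4),'t',s['time'],'q',s['joints'].round(2),'F',s['contact_force'].round(1),'op',round(s['opening'],4))
    print('z',M[:,2].round(3),'y',M[:,1].round(3),'x',M[:,0].round(3))
    print('tool shift',v.round(4),'world',d.round(4),'n',int(np.ceil(np.linalg.norm(d)/.049)),'roll',round(float(np.arctan2(M[2,1],M[2,0])),3))
if __name__=='__main__': go([float(x) for x in sys.argv[1:4]])
E
python3 - <<'E'
from h import *
from go import go
a=np.load('s.npy',allow_pickle=True).item();b=np.load('t.npy',allow_pickle=True).item()
C=onz(b,(310.75,188.25),.07);h1=onz(b,(315,204.5),.06);h2=onz(b,(321.75,227),.06)
print(C,h1,h2)
d=(h1-h2)[:2];d/=np.linalg.norm(d);d2=(C-h2)[:2];print(np.degrees(np.arctan2(d[1],d[0])),np.degrees(np.arctan2(d2[1],d2[0])),np.linalg.norm(d2))
print(proj(a,[[C[0],C[1],.07],[h2[0],h2[1],.055]]), 'rim seen scene', (150+580/4,155+137/4),'handle end',(150+630/4,155+92/4))
G=C[:2]-.085*np.array([np.cos(.1),np.sin(.1)]);print('G',G)
go([.30,-.32,.25])
E
```

```text
[ 0.50597771 -0.28699347  0.07      ] [ 0.46063319 -0.29244419  0.06      ] [ 0.39575238 -0.29992896  0.06      ]
6.58066264838066 6.69333412730552 0.11098175392713332
[[194.81550263 189.59965877]
 [209.32666428 175.30263094]] rim seen scene (295.0, 189.25) handle end (307.5, 178.0)
G [ 0.42140236 -0.29547931]
tcp [1.1854 0.5441 0.4924] t 7.4 q [ 0.51  1.13  0.06 -0.35  0.94  1.58] F [ 0.   0.3 -1. ] op 0.0921
z [ 0.863  0.162 -0.478] y [ 0.341 -0.885  0.316] x [0.372 0.436 0.82 ]
tool shift [-0.9044  0.3862 -0.7889] world [-0.8854 -0.8641 -0.2424] n 26 roll 0.368
```

Call:
step_arm(
  series=[
    [[0,0,-0.05],0.123],
    [[0,0,-0.05],0.123],
    [[0,0,-0.05],0.122],
  ],
)

```text
time: 7.7
tool_pos: [1.0852, 0.5259, 0.5374]
ee_rot: [0.855, 0.104, 0.506, -0.031]
contact_force: [0.9, 1.7, 0.6]
opening: 0.0918
```

```bash
python3 go.py .30 -.32 .36
```

```text
tcp [1.0852 0.5259 0.5374] t 7.7 q [ 0.54  0.79  0.62 -0.47  0.75  2.05] F [0.9 1.7 0.6] op 0.0918
z [ 0.86   0.158 -0.485] y [ 0.209 -0.976  0.053] x [0.465 0.147 0.873]
tool shift [-0.6446  0.6521 -0.723 ] world [-0.7852 -0.8459 -0.1774] n 24 roll 0.06
```

Call:
step_arm(
  series=[
    [[-0.0265,0.027,-0.03],0.03],
    [[-0.0265,0.027,-0.03],0.03],
    [[-0.0265,0.027,-0.03],0],
    [[-0.0265,0.027,-0.03],0],
    [[-0.0265,0.027,-0.03],0],
  ],
)

```text
time: 8.2
tool_pos: [0.9109, 0.3605, 0.5131]
ee_rot: [0.852, 0.079, 0.515, -0.055]
contact_force: [0.9, -0.4, 0.4]
opening: 0.0922
```

Call:
step_arm(
  series=[
    [[-0.0265,0.027,-0.03],0],
    [[-0.0265,0.027,-0.03],0],
    [[-0.0265,0.027,-0.03],0],
    [[-0.0265,0.027,-0.03],0],
    [[-0.0265,0.027,-0.03],0],
  ],
)

```text
time: 8.7
tool_pos: [0.737, 0.187, 0.47]
ee_rot: [0.848, 0.08, 0.521, -0.058]
contact_force: [0.1, 0.1, -0.0]
opening: 0.092
```

```bash
python3 go.py .30 -.32 .36
```

```text
tcp [0.737 0.187 0.47 ] t 8.7 q [ 0.28 -0.02  1.94 -0.51  0.13  2.13] F [ 0.1  0.1 -0. ] op 0.092
z [ 0.874  0.182 -0.451] y [ 0.196 -0.98  -0.015] x [0.445 0.075 0.892]
tool shift [-0.3306  0.4129 -0.4247] world [-0.437 -0.507 -0.11 ] n 14 roll -0.017
```

Call:
step_arm(
  series=[
    [[-0.023,0.03,-0.03],0],
    [[-0.023,0.03,-0.03],0],
    [[-0.023,0.03,-0.03],0],
    [[-0.023,0.03,-0.03],0],
  ],
)

```text
time: 9.1
tool_pos: [0.6882, 0.1288, 0.456]
ee_rot: [0.852, 0.081, 0.514, -0.058]
contact_force: [-0.8, 0.0, -0.2]
opening: 0.092
```

```bash
python3 go.py .30 -.32 .36
```

```text
tcp [0.6882 0.1288 0.456 ] t 9.1 q [ 0.16 -0.12  2.05  0.33  0.13  1.24] F [-0.8  0.  -0.2] op 0.092
z [ 0.866  0.182 -0.465] y [ 0.198 -0.98  -0.016] x [0.459 0.078 0.885]
tool shift [-0.2983  0.3646 -0.3734] world [-0.3882 -0.4488 -0.096 ] n 13 roll -0.018
```

The wrist is swinging through its singular region cleanly, so I continue.

Call:
step_arm(
  series=[
    [[-0.023,0.028,-0.028],0],
    [[-0.023,0.028,-0.028],0],
    [[-0.023,0.028,-0.028],0],
    [[-0.023,0.028,-0.028],0],
    [[-0.023,0.028,-0.028],0],
  ],
)

```text
time: 9.6
tool_pos: [0.5803, 0.0015, 0.4309]
ee_rot: [0.853, 0.082, 0.512, -0.055]
contact_force: [0.3, -1.6, -1.2]
opening: 0.0919
```

Call:
step_arm(
  series=[
    [[-0.023,0.028,-0.028],0],
    [[-0.023,0.028,-0.028],0],
    [[-0.023,0.028,-0.028],0],
    [[-0.023,0.028,-0.028],0],
    [[-0.023,0.028,-0.028],0],
  ],
)

```text
time: 10.1
tool_pos: [0.451, -0.1507, 0.4037]
ee_rot: [0.851, 0.086, 0.515, -0.048]
contact_force: [0.8, -0.8, 0.5]
opening: 0.0915
```

```bash
python3 go.py .30 -.32 .25
```

```text
tcp [ 0.451  -0.1507  0.4037] t 10.1 q [-1.03 -0.31  2.31  1.23  1.08 -0.27] F [ 0.8 -0.8  0.5] op 0.0915
z [ 0.869  0.171 -0.464] y [ 0.196 -0.981  0.006] x [0.454 0.096 0.886]
tool shift [-0.221   0.1355 -0.0888] world [-0.151  -0.1693 -0.1537] n 6 roll 0.007
```

Call:
step_arm(
  series=[
    [[-0.039,0.0227,-0.008],0],
    [[-0.039,0.0227,-0.008],0],
    [[-0.039,0.0227,-0.008],0],
    [[-0.039,0.0227,-0.008],0],
    [[-0.039,0.0227,-0.008],0],
  ],
)

```text
time: 10.6
tool_pos: [0.3445, -0.3005, 0.255]
ee_rot: [0.85, 0.089, 0.518, -0.033]
contact_force: [0.8, -1.5, 0.7]
opening: 0.0919
```

```bash
python3 go.py .339 -.313 .099
```

```text
tcp [ 0.3445 -0.3005  0.255 ] t 10.6 q [-1.51  0.18  2.31  1.18  1.26 -0.92] F [ 0.8 -1.5  0.7] op 0.0919
z [ 0.874  0.149 -0.462] y [ 0.187 -0.982  0.036] x [0.448 0.117 0.886]
tool shift [-0.1422  0.0056  0.0654] world [-0.0055 -0.0125 -0.156 ] n 4 roll 0.04
```

Call:
step_arm(
  series=[
    [[-0.036,0.001,0.016],0.04],
    [[-0.036,0.001,0.016],0],
    [[-0.036,0.001,0.016],0],
    [[-0.03,0.001,0.014],0],
    [[0,0,0],0],
  ],
)

```text
time: 11.1
tool_pos: [0.3324, -0.319, 0.0956]
ee_rot: [0.855, 0.072, 0.513, -0.036]
contact_force: [-0.4, -0.5, -0.3]
opening: 0.0921
```

```bash
python3 go.py .4258 -.296 .0527; python3 -c "
from h import *
d=grab('top');e=grab('scene')
cv2.imwrite('pics/d.png',np.hstack([cv2.resize(x['pixels'],(400,300)) for x in ({'pixels':d['pixels'][130:280,230:430]},{'pixels':e['pixels'][110:260,120:320]})])[:,:,::-1])"
```

```text
tcp [ 0.3324 -0.319   0.0956] t 11.1 q [-1.54  0.6   2.33  1.33  1.12 -1.34] F [-0.4 -0.5 -0.3] op 0.0921
z [ 0.872  0.135 -0.471] y [ 0.16  -0.987  0.012] x [0.463 0.085 0.882]
tool shift [ 0.0074 -0.0083  0.1048] world [ 0.0934  0.023  -0.0429] n 3 roll 0.013
```

View pics/d.png

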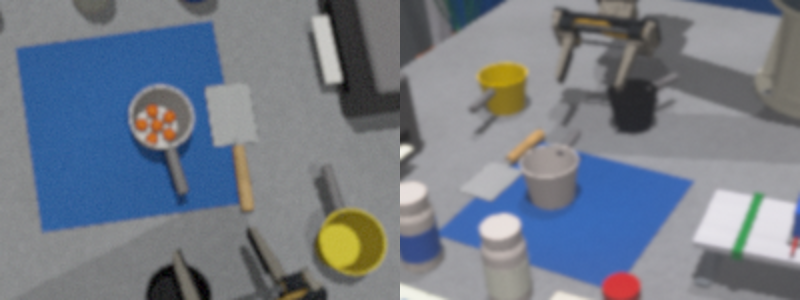

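The fingers straddle the handle line and all six pills are in the cup. The black cup at top px (319,275) sits close under the gripper, so I check its position before descending.

```bash
python3 -c "
from h import *
b=np.load('t.npy',allow_pickle=True).item();a=np.load('s.npy',allow_pickle=True).item()
print(onz(b,(319,275),.07),onz(b,(319,261),.07)); c=onz(a,(120+232/2,110+88/2),.07);print(c, onz(a,(256,155),.055))"
```

```text
[ 0.26842719 -0.26822287  0.07      ] [ 0.30488891 -0.27467968  0.07      ]
[ 0.2553283  -0.27095355  0.07      ] [ 0.2093119  -0.21450607  0.055     ]
```

Call:
step_arm(
  series=[
    [[0.005,-0.003,0.03],0],
    [[0.004,-0.003,0.035],0],
    [[0.003,-0.003,0.03],0],
    [[0,0,0],0],
  ],
)

```text
time: 11.6
tool_pos: [0.4242, -0.3028, 0.0746]
ee_rot: [0.853, 0.076, 0.516, -0.026]
contact_force: [-1.4, -0.4, -0.1]
opening: 0.092
```

```bash
python3 go.py .4258 -.296 .0565
```

```text
tcp [ 0.4242 -0.3028  0.0746] t 11.6 q [-1.29  0.66  2.34  1.63  1.07 -1.44] F [-1.4 -0.4 -0.1] op 0.092
z [ 0.876  0.123 -0.465] y [ 0.156 -0.987  0.034] x [0.455 0.103 0.884]
tool shift [-0.0146 -0.0071  0.0106] world [ 0.0016  0.0068 -0.0181] n 1 roll 0.038
```

Call:
step_arm(
  series=[
    [[-0.007,-0.004,0.004],0.02],
    [[-0.008,-0.003,0.005],0.015],
    [[0,0,0],0],
  ],
)

```text
time: 11.9
tool_pos: [0.4249, -0.2976, 0.0612]
ee_rot: [0.853, 0.063, 0.517, -0.032]
contact_force: [-0.7, 0.6, -0.1]
opening: 0.0919
```

```bash
python3 go.py .4258 -.296 .0565;python3 -c "
from h import *
d=grab('top');e=grab('scene')
cv2.imwrite('pics/e.png',np.hstack([cv2.resize(x,(400,300),interpolation=cv2.INTER_CUBIC) for x in (d['pixels'][160:265,250:390],e['pixels'][140:245,140:280])])[:,:,::-1])"
```

```text
tcp [ 0.4249 -0.2976  0.0612] t 11.9 q [-1.29  0.7   2.34  1.67  1.08 -1.47] F [-0.7  0.6 -0.1] op 0.0919
z [ 0.878  0.12  -0.463] y [ 0.141 -0.99   0.01 ] x [0.457 0.074 0.886]
tool shift [-0.0036 -0.0015  0.0031] world [ 0.0009  0.0016 -0.0047] n 1 roll 0.011
```

View pics/e.png

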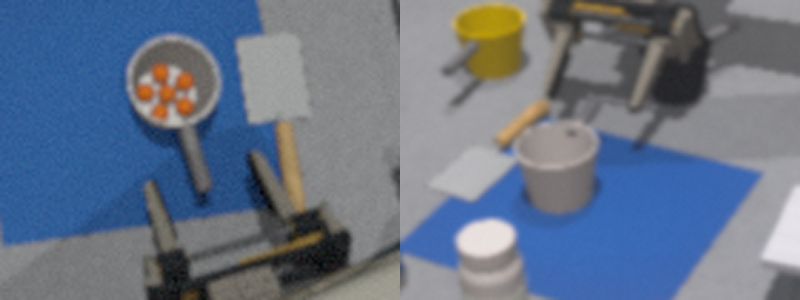

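```bash
python3 -c "
from h import *
s=read_state();M=R.from_quat(s['ee_rot']).as_matrix();p=s['tool_pos']
P=[p+M@np.array([0,k,.014]) for k in(-.05,0,.05)]
b=np.load('t.npy',allow_pickle=True).item();a=np.load('s.npy',allow_pickle=True).item()
print((proj(b,P)-[250,160])*400/140,(proj(a,P)-[140,140])*400/140)"
```

```text
[[144.08544334 165.20106613]
 [193.09831454 150.9549106 ]
 [241.91987633 136.76436136]] [[224.35471881 126.42833427]
 [182.62305726 119.48907168]
 [141.62215254 112.67132148]]
```

Call:
step_arm(
  series=[
    [[-0.002,-0.001,0.006],0.01],
  ],
)

```text
time: 12.1
tool_pos: [0.4288, -0.2974, 0.0573]
ee_rot: [0.853, 0.058, 0.517, -0.034]
contact_force: [-0.6, 0.5, -0.1]
opening: 0.0919
```

Call:
step_arm(
  series=[
    [[0,0,0],0],
    [[0,0,0],0],
    [[0,0,0],0],
    [[0,0,0],0],
    [[0,0,0],0],
  ],
  hand=0,
)

```text
time: 12.6
tool_pos: [0.4286, -0.2977, 0.0568]
ee_rot: [0.853, 0.057, 0.517, -0.034]
contact_force: [0.2, 0.8, 0.4]
opening: 0.0539
```

```bash
python3 go.py .4258 -.296 .0565
```

```text
tcp [ 0.4286 -0.2977  0.0568] t 12.6 q [-1.28  0.71  2.34  1.69  1.08 -1.47] F [0.2 0.8 0.4] op 0.0539
z [ 0.879  0.117 -0.462] y [ 0.133 -0.991  0.001] x [0.458 0.062 0.887]
tool shift [-0.0014 -0.002  -0.0021] world [-0.0028  0.0017 -0.0003] n 1 roll 0.001
```

Call:
step_arm(
  series=[
    [[0,0,0],0],
    [[0,0,0],0],
    [[0,0,0],0],
    [[0,0,0],0],
    [[0,0,0],0],
  ],
)

```text
time: 13.1
tool_pos: [0.4286, -0.2977, 0.0569]
ee_rot: [0.853, 0.057, 0.517, -0.034]
contact_force: [-1.6, -0.3, 1.1]
opening: 0.0143
```

Call:
step_arm(
  series=[
    [[0,0,0],0],
    [[0,0,0],0],
  ],
)

```text
time: 13.3
tool_pos: [0.4286, -0.2977, 0.0569]
ee_rot: [0.853, 0.057, 0.517, -0.034]
contact_force: [0.5, 0.1, 0.4]
opening: 0.0145
```

Gripped (opening 14.5 mm on the 16 mm bar). Now I lift straight up.

Call:
step_arm(
  series=[
    [[0.018,0,-0.009],0],
    [[0.027,0,-0.014],0],
    [[0.035,0,-0.018],0],
    [[0.035,0,-0.018],0],
    [[0.035,0,-0.018],0],
  ],
)

```text
time: 13.8
tool_pos: [0.4288, -0.2958, 0.2243]
ee_rot: [0.855, 0.054, 0.514, -0.039]
contact_force: [1.1, -0.9, -0.1]
opening: -0.0
```

```bash
python3 go.py .40 .25 .32;python3 -c "
from h import *
d=grab('top');e=grab('scene')
cv2.imwrite('pics/f.png',np.hstack([cv2.resize(x,(400,300),interpolation=cv2.INTER_CUBIC) for x in (d['pixels'][130:265,240:420],e['pixels'][90:225,120:300])])[:,:,::-1])"
```

```text
tcp [ 0.4288 -0.2958  0.2243] t 13.8 q [-1.27  0.25  2.32  1.42  1.08 -0.91] F [ 1.1 -0.9 -0.1] op -0.0
z [ 0.875  0.122 -0.468] y [ 0.132 -0.991 -0.011] x [0.466 0.052 0.883]
tool shift [ 0.0994 -0.5459 -0.0037] world [-0.0288  0.5458  0.0957] n 12 roll -0.013
```

View pics/f.png

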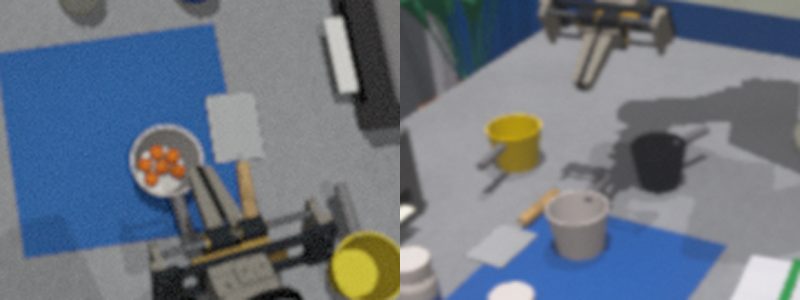

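The lift lost the bar: the pads had only its upper edge. The cup still stands upright with its pills. I triangulate where the fingertips really are against the reported TCP, and measure the cup again.

```bash
python3 - <<'E'
from h import *
s=read_state();M=R.from_quat(s['ee_rot']).as_matrix();p=s['tool_pos']
b=np.load('t.npy',allow_pickle=True).item();a=np.load('s.npy',allow_pickle=True).item()
def tri(ub,ua):
    c1,v1=ray(b,ub);c2,v2=ray(a,ua);v1/=np.linalg.norm(v1);v2/=np.linalg.norm(v2)
    t=np.linalg.lstsq(np.c_[v1,-v2],c2-c1,rcond=None)[0];q1=c1+t[0]*v1;q2=c2+t[1]*v2;return (q1+q2)/2,np.linalg.norm(q1-q2)
q,e=tri((329.1,204.3),(201.9,128.3));print(q,e,'tool frame',M.T@(q-p))
print(proj(b,[p,p+M[:,2]*.014]),proj(a,[p,p+M[:,2]*.014]))
C=onz(b,(240+165*.45,130+162*.45),.07);H1=onz(b,(240+178*.45,130+207*.45),.06);print('cup',C,H1)
print('scene rim',onz(a,(120+177*.45,90+212*.45),.07))
E
```

```text
[ 0.42416227 -0.29490242  0.23821796] 0.0007263778118516103 tool frame [ 0.00668908 -0.0034561  -0.00933453]
[[328.9564186  202.83219784]
 [326.92004209 198.54719154]] [[200.32073955 131.99368129]
 [198.86656866 135.75282888]]
cup [ 0.46357327 -0.28946687  0.07      ] [ 0.40694406 -0.29730974  0.06      ]
scene rim [ 0.47989871 -0.28539109  0.07      ]
```

Call:
step_arm(
  series=[
    [[0,0,0],0],
    [[0,0,0],0],
  ],
)

```text
time: 14.1
tool_pos: [0.4296, -0.2974, 0.2279]
ee_rot: [0.854, 0.057, 0.516, -0.034]
contact_force: [-0.8, 0.4, -0.8]
opening: -0.0
```

```bash
python3 - <<'E'
from h import *
exec(open('/dev/stdin').read()) if 0 else None
b=np.load('t.npy',allow_pickle=True).item();a=np.load('s.npy',allow_pickle=True).item()
def tri(ub,ua):
    c1,v1=ray(b,ub);c2,v2=ray(a,ua);v1/=np.linalg.norm(v1);v2/=np.linalg.norm(v2)
    t=np.linalg.lstsq(np.c_[v1,-v2],c2-c1,rcond=None)[0];q1=c1+t[0]*v1;q2=c2+t[1]*v2;return (q1+q2)/2,np.linalg.norm(q1-q2)
p=np.array([.4249,-.2976,.0612]);M=np.array([[.457,.141,.878],[.074,-.99,.12],[.886,.01,-.463]])
for u in (((303.2,223),(224,176.75)),((339.25,213.2),(194.25,172.2))):
    q,e=tri(*u);print(q,e,M.T@(q-p))
s=read_state();print(s['tool_pos'],s['time'])
d=grab('top');e=grab('scene')
cv2.imwrite('pics/g.png',np.hstack([cv2.resize(x,(400,400),interpolation=cv2.INTER_CUBIC) for x in (d['pixels'][160:240,280:360],e['pixels'][110:220,150:260])])[:,:,::-1])
E
```

```text
[ 0.40964622 -0.24382001  0.07273183] 0.012289262988905014 [ 0.00722595 -0.05527766 -0.01227846]
[ 0.42238041 -0.3465289   0.07197637] 0.011805249376265767 [ 0.00477567  0.04819211 -0.01307313]
[ 0.42956349 -0.29737892  0.22789756] 14.1
```

View pics/g.png

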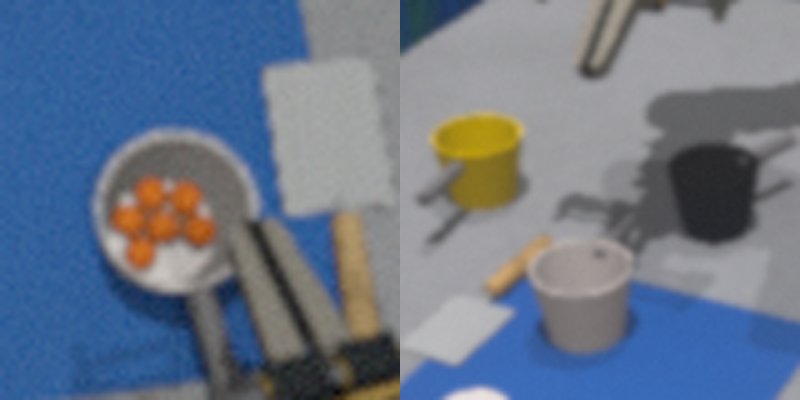

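The cup stands upright with its six pills, moved slightly toward the robot. In both poses the fingertips show about 25 mm behind the place the TCP reading predicts, which explains the grip on the bar's top edge. I measure the cup again and apply that offset.

```bash
cat >> h.py <<'E'
def tri(b,a,ub,ua):
    c1,v1=ray(b,ub);c2,v2=ray(a,ua);v1/=np.linalg.norm(v1);v2/=np.linalg.norm(v2)
    t=np.linalg.lstsq(np.c_[v1,-v2],c2-c1,rcond=None)[0];q1=c1+t[0]*v1;q2=c2+t[1]*v2;return (q1+q2)/2,np.linalg.norm(q1-q2)
E
python3 - <<'E'
from h import *
b=np.load('t.npy',allow_pickle=True).item();a=np.load('s.npy',allow_pickle=True).item()
rb=(280+177/5,160+210/5);ra=(150+181*.275,110+258*.275)
print('cup tri',tri(b,a,rb,ra),onz(b,rb,.07),onz(a,ra,.07))
print('cup0 tri',tri(b,a,(310.75,188.25),(195,189.25)))
print('foot scene', onz(a,(150+185*.275,110+338*.275),0))
h1=onz(b,(280+198/5,160+290/5),.06);h2=onz(b,(280+226/5,160+390/5),.06);d=h1-h2;print(h1,h2,np.degrees(np.arctan2(d[1],d[0])))
s=read_state();M=R.from_quat(s['ee_rot']).as_matrix();p=s['tool_pos']
q,e=tri(b,a,(280+250/5,160+218/5),(150+192*.275,110+72*.275));print('tip',q,e,'tool',M.T@(q-p))
E
```

```text
cup tri (array([ 0.46486904, -0.29264407,  0.07554741]), np.float64(0.0011985188406121066)) [ 0.46562437 -0.29304882  0.07      ] [ 0.45769478 -0.29812795  0.07      ]
cup0 tri (array([ 0.50562894, -0.28662757,  0.07121345]), np.float64(0.00035472574540235927))
foot scene [ 0.47757536 -0.28898721  0.        ]
[ 0.4213128  -0.29845978  0.06      ] [ 0.36450352 -0.30393338  0.06      ] 5.503487537926032
tip [ 0.42481879 -0.29528691  0.23424869] 0.0068730225561800746 tool [ 0.00420197 -0.0024324  -0.00715703]
```

Gripping here would put the gripper's body into the black cup. So I first push the cup forward, with the closed fingertips just inside its far rim.

Call:
step_arm(
  series=[
    [[-0.0215,0.001,0.031],0],
    [[-0.0215,0.001,0.031],0],
    [[-0.0215,0.001,0.031],0],
    [[-0.0215,0.001,0.031],0],
    [[0,0,0],0],
  ],
)

```text
time: 14.7
tool_pos: [0.4994, -0.2916, 0.0818]
ee_rot: [0.856, 0.053, 0.512, -0.037]
contact_force: [0.2, 0.6, 0.6]
opening: 0.0009
```

```bash
python3 go.py .498 -.29 .093;python3 -c "
from h import *
d=grab('top');e=grab('scene')
cv2.imwrite('pics/i.png',np.hstack([cv2.resize(x,(400,400),interpolation=cv2.INTER_CUBIC) for x in (d['pixels'][160:240,280:360],e['pixels'][140:220,160:240])])[:,:,::-1])"
```

```text
tcp [ 0.4994 -0.2916  0.0818] t 14.7 q [-1.09  0.63  2.3   1.81  1.02 -1.34] F [0.2 0.6 0.6] op 0.0009
z [ 0.874  0.118 -0.472] y [ 0.129 -0.992 -0.009] x [0.469 0.053 0.881]
tool shift [ 0.0093 -0.0018 -0.0063] world [-0.0014  0.0016  0.0112] n 1 roll -0.01
```

View pics/i.png

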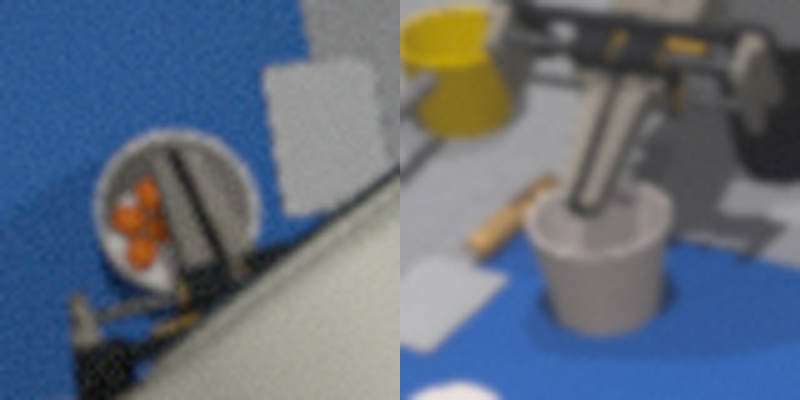

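The tip is over the cup, just inside the far wall (scene crop 182,210), and the cup stands upright. I lower slightly and push forward gently.

Call:
step_arm(
  series=[
    [[-0.012,0,0.0065],0],
    [[-0.012,0,0.0065],0],
    [[0,0,0],0],
  ],
)

```text
time: 15.1
tool_pos: [0.4984, -0.2938, 0.0633]
ee_rot: [0.854, 0.054, 0.516, -0.034]
contact_force: [-0.7, 0.3, 0.0]
opening: 0.0005
```

Call:
step_arm(
  series=[
    [[0.007,0.002,0.013],0],
    [[0.007,0.002,0.013],0],
    [[0.007,0.002,0.013],0],
    [[0.007,0.002,0.013],0],
    [[0,0,0],0],
  ],
)

```text
time: 15.6
tool_pos: [0.5588, -0.2982, 0.0745]
ee_rot: [0.853, 0.054, 0.519, -0.03]
contact_force: [0.4, -0.2, -0.9]
opening: 0.0003
```

```bash
cat > cup.py <<'E'
from h import *
def look(save=None):
    b=grab('top');a=grab('scene')
    h=cv2.cvtColor(b['pixels'],cv2.COLOR_RGB2HSV);m=cv2.inRange(h,(3,150,120),(18,255,255))
    n,l,s,c=cv2.connectedComponentsWithStats(m)
    for i in range(1,n):
        if s[i,4]>8: print('orange',c[i].round(1),s[i,4],onz(b,c[i],.012).round(3))
    return b,a
if __name__=='__main__': look()
E
python3 go.py .55 -.285 .06; python3 cup.py
```

```text
tcp [ 0.5588 -0.2982  0.0745] t 15.6 q [-0.97  0.67  2.24  1.93  1.   -1.33] F [ 0.4 -0.2 -0.9] op 0.0003
z [ 0.882  0.107 -0.46 ] y [ 0.122 -0.992  0.005] x [0.456 0.061 0.888]
tool shift [-0.0161 -0.0142  0.0003] world [-0.0088  0.0132 -0.0145] n 1 roll 0.006
```

Call:
step_arm(
  series=[
    [[0.04,0,-0.021],0],
    [[0.04,0,-0.021],0],
    [[0.007,-0.003,-0.049],0],
    [[0.007,-0.003,-0.049],0],
    [[0,0,-0.04],0],
  ],
  hand=100,
)

```text
time: 16.2
tool_pos: [0.4366, -0.3018, 0.2371]
ee_rot: [0.856, 0.052, 0.513, -0.037]
contact_force: [-0.5, -1.4, -0.1]
opening: 0.0385
```

Call:
step_arm(
  series=[
    [[0,0,0],0],
  ],
)

```text
time: 16.3
tool_pos: [0.4337, -0.3029, 0.239]
ee_rot: [0.856, 0.051, 0.513, -0.035]
contact_force: [0.5, -0.2, -0.2]
opening: 0.0465
```

```bash
python3 go.py .35 -.31 .1;python3 -c "
from h import *
d=grab('top');e=grab('scene')
cv2.imwrite('pics/j.png',np.hstack([cv2.resize(x,(400,400),interpolation=cv2.INTER_CUBIC) for x in (d['pixels'][150:250,270:370],e['pixels'][120:220,150:250])])[:,:,::-1])"
```

```text
tcp [ 0.4337 -0.3029  0.239 ] t 16.3 q [-1.26  0.22  2.3   1.41  1.07 -0.85] F [ 0.5 -0.2 -0.2] op 0.0465
z [ 0.874  0.112 -0.472] y [ 0.123 -0.992 -0.007] x [0.469 0.052 0.882]
tool shift [-0.1622 -0.0023 -0.0083] world [-0.0837 -0.0071 -0.139 ] n 4 roll -0.008
```

View pics/j.png

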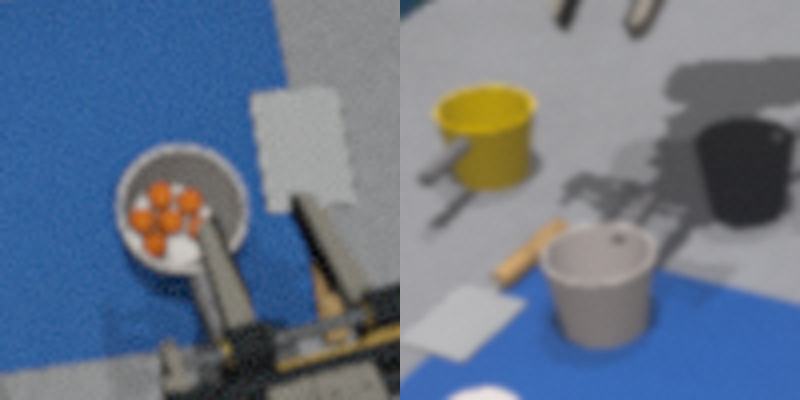

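The cup did not move, because the tip slid over its rim (crop top 183,212). I repeat this lower.

Call:
step_arm(
  series=[
    [[-0.0265,-0.001,0.03],0],
    [[-0.0265,-0.001,0.03],0],
    [[-0.0265,-0.001,0.03],0],
    [[-0.0265,-0.001,0.03],0],
    [[0,0,0],0],
  ],
  hand=0,
)

```text
time: 16.9
tool_pos: [0.4933, -0.2894, 0.0779]
ee_rot: [0.858, 0.051, 0.51, -0.035]
contact_force: [-0.3, -0.1, 0.2]
opening: 0.0188
```

Call:
step_arm(
  series=[
    [[0,0,0],0],
    [[0,0,0],0],
    [[0,0,0],0],
  ],
)

```text
time: 17.2
tool_pos: [0.4937, -0.2875, 0.0791]
ee_rot: [0.858, 0.052, 0.51, -0.037]
contact_force: [0.1, 0.9, 0.2]
opening: 0.0003
```

```bash
python3 go.py .493 -.294 .049
```

```text
tcp [ 0.4937 -0.2875  0.0791] t 17.2 q [-1.09  0.63  2.32  1.81  1.02 -1.35] F [0.1 0.9 0.2] op 0.0003
z [ 0.871  0.117 -0.478] y [ 0.127 -0.992 -0.012] x [0.475 0.05  0.879]
tool shift [-0.0271  0.0068  0.013 ] world [-0.0007 -0.0065 -0.0301] n 1 roll -0.013
```

Call:
step_arm(
  series=[
    [[-0.012,0.003,0.006],0],
    [[-0.013,0.003,0.006],0],
    [[0,0,0],0],
  ],
)

```text
time: 17.5
tool_pos: [0.4937, -0.2969, 0.0579]
ee_rot: [0.857, 0.054, 0.512, -0.032]
contact_force: [0.7, -0.1, -0.7]
opening: 0.0002
```

```bash
python3 go.py .545 -.289 .049
```

```text
tcp [ 0.4937 -0.2969  0.0579] t 17.5 q [-1.1   0.7   2.3   1.83  1.03 -1.41] F [ 0.7 -0.1 -0.7] op 0.0002
z [ 0.874  0.11  -0.473] y [ 0.125 -0.992 -0.   ] x [0.469 0.059 0.881]
tool shift [ 0.0167 -0.0014  0.0499] world [ 0.0513  0.0079 -0.0089] n 2 roll -0.0
```

Call:
step_arm(
  series=[
    [[-0.002,-0.001,0.011],0],
    [[0.002,-0.001,0.012],0],
    [[0.004,-0.001,0.012],0],
  ],
)

```text
time: 17.8
tool_pos: [0.5271, -0.2926, 0.0492]
ee_rot: [0.856, 0.053, 0.514, -0.029]
contact_force: [-4.4, -2.0, 4.8]
opening: 0.0006
```

Call:
step_arm(
  series=[
    [[0.004,0.001,0.012],0],
    [[0.004,0.001,0.012],0],
    [[0.004,0.001,0.012],0],
    [[0,0,0],0],
  ],
)

```text
time: 18.2
tool_pos: [0.5698, -0.2911, 0.0505]
ee_rot: [0.853, 0.054, 0.519, -0.026]
contact_force: [-1.7, 0.2, -0.6]
opening: 0.0003
```

```bash
python3 go.py .545 -.289 .049; python3 - <<'E'
from h import *
b=grab('top');a=grab('scene');np.save('s2.npy',a,allow_pickle=True)
# scene: cup light-grey silhouette against blue mat: bounding of non-blue below
h=cv2.cvtColor(a['pixels'],cv2.COLOR_RGB2HSV)
for v in range(180,222,4): print(v,''.join('B' if (100<x[0]<125 and x[1]>120) else '.' for x in h[v,150:245]))
E
```

```text
tcp [ 0.5698 -0.2911  0.0505] t 18.2 q [-0.93  0.73  2.23  2.    1.01 -1.4 ] F [-1.7  0.2 -0.6] op 0.0003
z [ 0.882  0.102 -0.461] y [ 0.12  -0.993  0.011] x [0.456 0.065 0.888]
tool shift [-0.0125 -0.0051 -0.0209] world [-0.0248  0.0021 -0.0015] n 1 roll 0.013
180 ...............................................................................................
184 ...............................................................................................
188 .........................................................BBBBBBBBBBB...........................
192 ..........................................................BBBBBBBBBBBBBBBBBBBBBBBB.............
196 .........................................................BBBBBBBBBBBBBBBBBBBBBBBBBBBBBBBBBBBBBB
200 ........................................................BBBBBBBBBBBBBBBBBBBBBBBBBBBBBBBBBBBBBBB
204 ........................BBBBB..........................BBBBBBBBBBBBBBBBBBBBBBBBBBBBBBBBBBBBBBBB
208 ...................BBBBBBBBBBB.........................BBBBBBBBBBBBBBBBBBBBBBBBBBBBBBBBBBBBBBBB
212 ....BBBBBBBBBBBBBBBBBBBBBBBBBBB.......................BBBBBBBBBBBBBBBBBBBBBBBBBBBBBBBBBBBBBBBBB
216 BBBBBBBBBBBBBBBBB..........BBBBBBB................BBBBBBBBBBBBBBBBBBBBBBBBBBBBBBBBBBBBBBBBBBBBB
220 BBBBBBBBBB.....................BBBBBBBBBBBBBBBBBBBBBBBBBBBBBBBBBBBBBBBBBBBBBBBBBBBBBBBBBBBBBBBB
```

The cup moved forward. I withdraw up and back, opening the hand, then measure it again.

Call:
step_arm(
  series=[
    [[0.04,0,-0.021],0],
    [[0.04,0,-0.021],0],
    [[0.04,0,-0.021],0],
    [[0.007,-0.003,-0.049],0],
    [[0.007,-0.003,-0.049],0],
  ],
  hand=100,
)

```text
time: 18.8
tool_pos: [0.4865, -0.2902, 0.2403]
ee_rot: [0.856, 0.052, 0.513, -0.033]
contact_force: [0.2, -0.5, 1.2]
opening: 0.0386
```

Call:
step_arm(
  series=[
    [[0,0,-0.049],0],
    [[0,0,-0.04],0],
    [[0,0,0],0],
  ],
)

```text
time: 19.1
tool_pos: [0.4029, -0.3001, 0.287]
ee_rot: [0.857, 0.053, 0.512, -0.029]
contact_force: [-0.5, 0.3, -0.1]
opening: 0.0623
```

```bash
python3 go.py .35 -.31 .15;python3 -c "
from h import *
d=grab('top');e=grab('scene')
cv2.imwrite('pics/k.png',np.hstack([cv2.resize(x,(400,400),interpolation=cv2.INTER_CUBIC) for x in (d['pixels'][150:250,270:370],e['pixels'][130:230,150:250])])[:,:,::-1])"
```

```text
tcp [ 0.4029 -0.3001  0.287 ] t 19.1 q [-1.34  0.09  2.29  1.29  1.15 -0.73] F [-0.5  0.3 -0.1] op 0.0623
z [ 0.875  0.103 -0.474] y [ 0.119 -0.993  0.005] x [0.47  0.061 0.881]
tool shift [-0.1461  0.0029  0.0176] world [-0.0529 -0.0099 -0.137 ] n 4 roll 0.005
```

View pics/k.png

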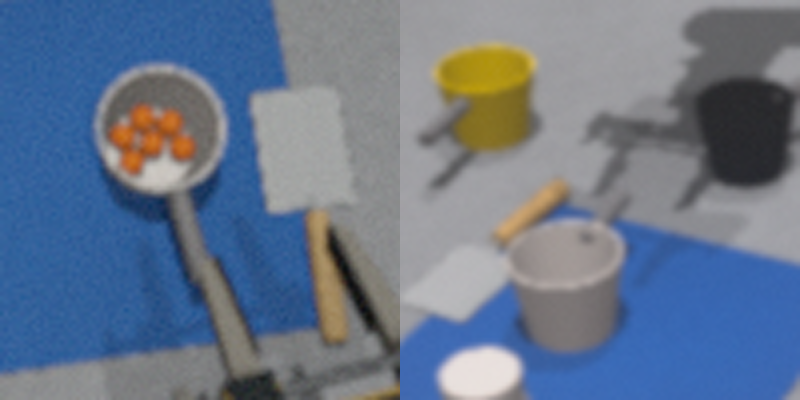

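```bash
python3 - <<'E'
from h import *
from go import go
b=np.load('t.npy',allow_pickle=True).item();a=np.load('s.npy',allow_pickle=True).item()
rb=(270+161/4,150+130/4);ra=(150+167/4,130+255/4)
print(tri(b,a,rb,ra),onz(b,rb,.07));C=onz(b,rb,.07)
h1=onz(b,(270+178/4,150+195/4),.06);h2=onz(b,(270+192/4,150+245/4),.06);d=h1-h2;print(h1,h2,np.degrees(np.arctan2(d[1],d[0])))
he=onz(a,(150+225/4,130+199/4),.063);print('end scene',he,C-he)
E
```

```text
(array([ 0.52323753, -0.28860441,  0.06521921]), np.float64(0.0013681167488531132)) [ 0.52244801 -0.28842571  0.07      ]
[ 0.47696585 -0.29388749  0.06      ] [ 0.44063037 -0.29738346  0.06      ] 5.495708367292754
end scene [ 0.43408977 -0.28882203  0.063     ] [0.08835825 0.00039631 0.007     ]
```

Cup centre is (0.5225, -0.2885) with yaw about 5.4°. The pregrasp is next, then the approach along the tool axis, deeper and lower this time.

Call:
step_arm(
  series=[
    [[-0.037,0.001,0.012],0],
    [[-0.037,0.001,0.012],0],
    [[-0.037,0.001,0.012],0],
    [[-0.037,0.001,0.012],0],
    [[-0.02,0,0.006],0],
  ],
)

```text
time: 19.7
tool_pos: [0.377, -0.3072, 0.1061]
ee_rot: [0.857, 0.057, 0.511, -0.028]
contact_force: [-0.0, -0.8, 0.7]
opening: 0.0917
```

Call:
step_arm(
  series=[
    [[0,0,0],0],
  ],
)

```text
time: 19.8
tool_pos: [0.3772, -0.3052, 0.1027]
ee_rot: [0.858, 0.055, 0.511, -0.031]
contact_force: [0.4, -1.1, 0.2]
opening: 0.0922
```

```bash
python3 go.py .465 -.2965 .042
```

```text
tcp [ 0.3772 -0.3052  0.1027] t 19.8 q [-1.41  0.56  2.37  1.49  1.08 -1.33] F [ 0.4 -1.1  0.2] op 0.0922
z [ 0.872  0.11  -0.477] y [ 0.126 -0.992  0.003] x [0.473 0.063 0.879]
tool shift [-0.0113  0.0023  0.1065] world [ 0.0878  0.0087 -0.0607] n 3 roll 0.003
```

Call:
step_arm(
  series=[
    [[-0.005,0.001,0.035],0],
    [[-0.005,0.001,0.035],0],
    [[-0.003,0,0.025],0],
    [[0,0,0],0],
  ],
)

```text
time: 20.2
tool_pos: [0.4591, -0.2959, 0.044]
ee_rot: [0.858, 0.054, 0.51, -0.033]
contact_force: [-0.0, -0.0, 0.1]
opening: 0.0917
```

```bash
python3 go.py .465 -.2965 .042
```

```text
tcp [ 0.4591 -0.2959  0.044 ] t 20.2 q [-1.19  0.73  2.32  1.78  1.05 -1.47] F [-0.  -0.   0.1] op 0.0917
z [ 0.871  0.112 -0.478] y [ 0.127 -0.992 -0.001] x [0.474 0.06  0.878]
tool shift [0.001  0.0014 0.0061] world [ 0.0059 -0.0006 -0.002 ] n 1 roll -0.001
```

Call:
step_arm(
  series=[
    [[0.001,0.001,0.004],0],
    [[0,0,0],0],
    [[0,0,0],0],
    [[0,0,0],0],
    [[0,0,0],0],
  ],
  hand=0,
)

```text
time: 20.7
tool_pos: [0.4634, -0.296, 0.0462]
ee_rot: [0.857, 0.055, 0.511, -0.033]
contact_force: [-0.7, 0.2, 0.1]
opening: 0.0539
```

Call:
step_arm(
  series=[
    [[0,0,0],0],
    [[0,0,0],0],
    [[0,0,0],0],
    [[0,0,0],0],
    [[0,0,0],0],
  ],
)

```text
time: 21.2
tool_pos: [0.4626, -0.2971, 0.0468]
ee_rot: [0.857, 0.055, 0.511, -0.032]
contact_force: [0.2, 0.1, -0.0]
opening: 0.0153
```

Call:
step_arm(
  series=[
    [[0,0,0],0],
    [[0,0,0],0],
    [[0,0,0],0],
  ],
)

```text
time: 21.5
tool_pos: [0.4626, -0.2971, 0.0468]
ee_rot: [0.857, 0.055, 0.511, -0.032]
contact_force: [0.2, -0.0, -0.2]
opening: 0.0152
```

Call:
step_arm(
  series=[
    [[0.009,0,-0.0048],0],
    [[0.009,0,-0.0048],0],
    [[0.009,0,-0.0048],0],
    [[0,0,0],0],
  ],
)

```text
time: 21.9
tool_pos: [0.4623, -0.2963, 0.0789]
ee_rot: [0.858, 0.054, 0.509, -0.033]
contact_force: [0.6, 0.8, -2.0]
opening: 0.0149
```

```bash
python3 go.py .465 -.2965 .042; python3 -c "
from h import *
d=grab('top');e=grab('scene')
cv2.imwrite('pics/l.png',np.hstack([cv2.resize(x,(400,400),interpolation=cv2.INTER_CUBIC) for x in (d['pixels'][150:250,270:370],e['pixels'][130:230,150:250])])[:,:,::-1])
h=cv2.cvtColor(e['pixels'],cv2.COLOR_RGB2HSV)
for v in range(204,222,2): print(v,''.join('B' if (100<x[0]<125 and x[1]>120) else '.' for x in h[v,165:225]))"
```

```text
tcp [ 0.4623 -0.2963  0.0789] t 21.9 q [-1.18  0.63  2.33  1.74  1.03 -1.37] F [ 0.6  0.8 -2. ] op 0.0149
z [ 0.871  0.111 -0.479] y [ 0.127 -0.992 -0.   ] x [0.475 0.06  0.878]
tool shift [-0.0311  0.0005  0.02  ] world [ 0.0027 -0.0002 -0.0369] n 1 roll -0.0
204 .........BBBBBBB.......................BBBBBBBBBBBBBBBBBBBBB
206 ......BBBBBBBBBB......................BBBBBBBBBBBBBBBBBBBBBB
208 ....BBBBBBBBBBBBB...................BBBBBBBBBBBBBBBBBBBBBBBB
210 ..BBBBBBBBBBBBBBBBBB............BBBBBBBBBBBBBBBBBBBBBBBBBBBB
212 BBBBBBBBBBBBBBBBBBBBBBBBBBBBBBBBBBBBBBBBBBBBBBBBBBBBBBBBBBBB
214 BBBBBBBBBBBBBBBBBBBBBBBBBBBBBBBBBBBBBBBBBBBBBBBBBBBBBBBBBBBB
216 BB..........BBBBBBBBBBBBBBBBBBBBBBBBBBBBBBBBBBBBBBBBBBBBBBBB
218 ...............BBBBBBBBBBBBBBBBBBBBBBBBBBBBBBBBBBBBBBBBBBBBB
220 ................BBBBBBBBBBBBBBBBBBBBBBBBBBBBBBBBBBBBBBBBBBBB
```

Call:
step_arm(
  series=[
    [[0,0,0],0],
    [[0,0,0],0],
    [[0,0,0],0],
  ],
)

```text
time: 22.3
tool_pos: [0.462, -0.2961, 0.0773]
ee_rot: [0.859, 0.054, 0.509, -0.033]
contact_force: [0.6, 0.3, -2.3]
opening: 0.0152
```

```bash
python3 -c "
from h import *
d=grab('top');e=grab('scene')
cv2.imwrite('pics/m.png',np.hstack([cv2.resize(x,(400,400),interpolation=cv2.INTER_CUBIC) for x in (d['pixels'][150:250,270:370],e['pixels'][130:230,150:250])])[:,:,::-1])"
```

```text
(no output)
```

View pics/m.png

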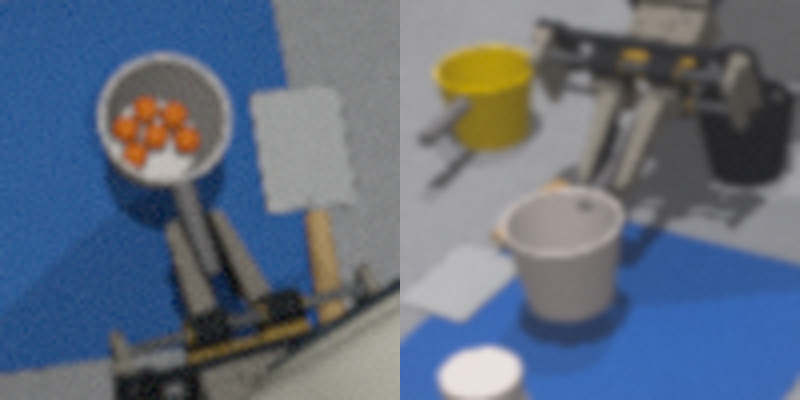

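The cup is lifted level in the grip with all six pills. I get the cup's pose in the tool frame and plan the pour geometry.

```bash
cat > pour.py <<'E'
from h import *
b=np.load('t.npy',allow_pickle=True).item();a=np.load('s.npy',allow_pickle=True).item()
p=np.array([.462,-.2961,.0773]);M=R.from_quat([.859,.054,.509,-.033]).as_matrix()
m,e=tri(b,a,(270+165/4,150+118/4),(150+163/4,130+215/4))
mt=M.T@(m-p); ax=M.T@np.array([0,0,1.]); bx=M.T@np.array([np.cos(.094),np.sin(.094),0]); by=np.cross(ax,bx)
St=np.array([.513,.257]);y=np.radians(4.9);Rs=np.array([[np.cos(y),-np.sin(y)],[np.sin(y),np.cos(y)]])
def lips(M2,th):
    Q=M2@R.from_rotvec([0,0,th]).as_matrix();k=np.linspace(0,2*np.pi,73)
    top=(Q@(mt[:,None]+.045*(np.cos(k)*bx[:,None]+np.sin(k)*by[:,None]))).T
    bot=(Q@((mt-.07*ax)[:,None]+.033*(np.cos(k)*bx[:,None]+np.sin(k)*by[:,None]))).T
    return top,bot,Q@ax
if __name__=='__main__':
    print('mouth',m,e,'tool',mt)
    for th in np.radians([0,60,90,110,120,130,140,150,165,180]):
        t,bo,A=lips(M,th);i=t[:,2].argmin();j=bo[:,2].argmin()
        print(round(np.degrees(th)),'axis',A.round(2),'low lip st-frame',(Rs.T@t[i,:2]).round(3),t[i,2].round(3),'mouthc',(Rs.T@t[:,:2].mean(0)).round(3),t[:,2].mean().round(3),'minbot',bo[j].round(3))
E
python3 pour.py
```

```text
mouth [ 0.52304707 -0.28730169  0.10158411] 0.000160684203598313 tool [ 0.05091131 -0.00106286  0.04243561]
0 axis [0. 0. 1.] low lip st-frame [ 0.094 -0.028] 0.024 mouthc [0.062 0.004] 0.024 minbot [ 0.094  0.012 -0.046]
60 axis [-0.11 -0.78  0.62] low lip st-frame [ 0.044 -0.068] -0.033 mouthc [ 0.052 -0.042] 0.003 minbot [ 0.059 -0.002 -0.066]
90 axis [-0.31 -0.92  0.23] low lip st-frame [ 0.037 -0.06 ] -0.063 mouthc [ 0.04 -0.05] -0.02 minbot [ 0.064  0.011 -0.068]
110 axis [-0.46 -0.89 -0.03] low lip st-frame [ 0.031 -0.045] -0.08 mouthc [ 0.032 -0.047] -0.035 minbot [ 0.067  0.02  -0.066]
120 axis [-0.53 -0.83 -0.15] low lip st-frame [ 0.03  -0.037] -0.086 mouthc [ 0.028 -0.044] -0.042 minbot [ 0.07   0.022 -0.064]
130 axis [-0.6  -0.75 -0.26] low lip st-frame [ 0.033 -0.031] -0.092 mouthc [ 0.024 -0.039] -0.049 minbot [ 0.075  0.022 -0.062]
140 axis [-0.67 -0.65 -0.36] low lip st-frame [ 0.033 -0.023] -0.096 mouthc [ 0.021 -0.033] -0.055 minbot [ 0.078  0.023 -0.06 ]
150 axis [-0.72 -0.53 -0.44] low lip st-frame [ 0.035 -0.017] -0.099 mouthc [ 0.018 -0.026] -0.059 minbot [ 0.082  0.021 -0.058]
165 axis [-0.79 -0.33 -0.51] low lip st-frame [ 0.036 -0.005] -0.102 mouthc [ 0.015 -0.014] -0.064 minbot [ 0.086  0.018 -0.056]
180 axis [-0.84 -0.11 -0.54] low lip st-frame [0.037 0.002] -0.103 mouthc [ 0.013 -0.   ] -0.066 minbot [ 0.089  0.012 -0.055]
```

Call:
step_arm(
  series=[
    [[0.013,0,-0.007],0],
    [[0.019,0,-0.01],0],
    [[0.022,0,-0.012],0],
    [[0.022,0,-0.012],0],
    [[0.022,0,-0.012],0],
  ],
)

```text
time: 22.9
tool_pos: [0.4616, -0.2942, 0.1872]
ee_rot: [0.86, 0.052, 0.507, -0.037]
contact_force: [0.4, -0.5, -1.9]
opening: 0.0154
```

Call:
step_arm(
  series=[
    [[0.022,0,-0.012],0],
    [[0.022,0,-0.012],0],
    [[0.022,-0.008,-0.012],0],
    [[0.02,-0.015,-0.01],0],
    [[0.01,-0.022,0],0],
  ],
)

```text
time: 23.4
tool_pos: [0.4617, -0.2497, 0.2992]
ee_rot: [0.86, 0.052, 0.506, -0.037]
contact_force: [-0.2, 0.0, -2.3]
opening: 0.0153
```

```bash
python3 go.py .50 .297 .31
```

```text
tcp [ 0.4617 -0.2497  0.2992] t 23.4 q [-1.12  0.02  2.32  1.38  1.01 -0.61] F [-0.2  0.  -2.3] op 0.0153
z [ 0.867  0.116 -0.484] y [ 0.127 -0.992 -0.011] x [0.482 0.052 0.875]
tool shift [ 0.0562 -0.5376  0.0915] world [0.0383 0.5467 0.0108] n 12 roll -0.013
```

Still held (weight about 2 N, opening steady). Now I carry it across.

Call:
step_arm(
  series=[
    [[0.0035,-0.03,0.005],0],
    [[0.0035,-0.032,0.0055],0],
    [[0.0035,-0.032,0.0055],0],
    [[0.0035,-0.032,0.0055],0],
    [[0.0035,-0.032,0.0055],0],
  ],
)

```text
time: 23.9
tool_pos: [0.4718, -0.0842, 0.3034]
ee_rot: [0.86, 0.051, 0.507, -0.037]
contact_force: [1.8, 0.7, -1.6]
opening: 0.0151
```

Call:
step_arm(
  series=[
    [[0.0035,-0.032,0.0055],0],
    [[0.0035,-0.032,0.0055],0],
    [[0.0035,-0.032,0.0055],0],
    [[0.0035,-0.032,0.0055],0],
    [[0.0035,-0.032,0.0055],0],
  ],
)

```text
time: 24.4
tool_pos: [0.4857, 0.0313, 0.315]
ee_rot: [0.852, 0.051, 0.52, -0.032]
contact_force: [0.4, -0.4, -1.0]
opening: 0.0152
```

```bash
python3 go.py .50 .297 .31
```

```text
tcp [0.4857 0.0313 0.315 ] t 24.4 q [-0.06 -0.36  2.57  2.34  0.23 -0.86] F [ 0.4 -0.4 -1. ] op 0.0152
z [ 0.883  0.108 -0.456] y [ 0.12  -0.993 -0.002] x [0.453 0.053 0.89 ]
tool shift [ 0.0161 -0.2621  0.0436] world [ 0.0143  0.2657 -0.005 ] n 6 roll -0.003
```

Call:
step_arm(
  series=[
    [[0.006,-0.024,0.011],0],
    [[0.006,-0.024,0.011],0],
    [[0.005,-0.025,0.009],0],
    [[0.005,-0.025,0.009],0],
    [[0.001,-0.025,0.004],0],
  ],
)

```text
time: 24.9
tool_pos: [0.506, 0.0801, 0.3285]
ee_rot: [0.841, 0.051, 0.537, -0.036]
contact_force: [-0.1, 0.3, -1.2]
opening: 0.0148
```

```bash
python3 go.py .505 .297 .30
```

```text
tcp [0.506  0.0801 0.3285] t 24.9 q [ 0.2  -0.31  2.55  3.44  0.24 -1.82] F [-0.1  0.3 -1.2] op 0.0148
z [ 0.9    0.115 -0.42 ] y [ 0.124 -0.992 -0.006] x [0.417 0.047 0.908]
tool shift [-0.0162 -0.2152  0.036 ] world [-0.001   0.2169 -0.0285] n 5 roll -0.007
```

Call:
step_arm(
  series=[
    [[-0.002,-0.024,0.004],0],
    [[-0.002,-0.026,0.004],0],
    [[-0.002,-0.026,0.004],0],
    [[-0.002,-0.026,0.004],0],
    [[-0.002,-0.026,0.004],0],
  ],
)

```text
time: 25.4
tool_pos: [0.5034, 0.1939, 0.3141]
ee_rot: [0.84, 0.048, 0.539, -0.036]
contact_force: [1.0, -0.2, -1.6]
opening: 0.0151
```

Call:
step_arm(
  series=[
    [[-0.002,-0.026,0.004],0],
    [[-0.002,-0.026,0.004],0],
    [[-0.002,-0.026,0.004],0],
    [[0,-0.015,0.002],0],
    [[0,0,0],0],
  ],
)

```text
time: 25.9
tool_pos: [0.5019, 0.292, 0.2967]
ee_rot: [0.839, 0.053, 0.54, -0.037]
contact_force: [-0.0, -0.3, -2.4]
opening: 0.0155
```

```bash
python3 go.py .505 .297 .275; python3 - <<'E'
from h import *
import pour
s=read_state();M=R.from_quat(s['ee_rot']).as_matrix();p=s['tool_pos']
for th in np.radians([0,90,120,135,150,180]):
    t,bo,A=pour.lips(M,th);t=t+p;bo=bo+p;i=t[:,2].argmin();j=bo[:,2].argmin()
    f=lambda q:(pour.Rs.T@(q[:2]-pour.St)).round(3)
    print(round(np.degrees(th)),A.round(2),'lip',f(t[i]),t[i,2].round(3),'bot',f(bo[j]),bo[j,2].round(3))
b=grab('top');h=cv2.cvtColor(b['pixels'],cv2.COLOR_RGB2HSV);mk=cv2.inRange(h,(3,150,120),(18,255,255))
n,l,st,c=cv2.connectedComponentsWithStats(mk)
for i in range(1,n):
    if st[i,4]>4:print('orange',c[i].round(1),st[i,4])
print('expected mouth px',proj(b,[p+M@pour.mt]))
E
```

```text
tcp [0.5019 0.292  0.2967] t 25.9 q [ 0.97  0.04  2.39  4.44  0.78 -2.33] F [-0.  -0.3 -2.4] op 0.0155
z [ 0.902  0.119 -0.415] y [ 0.128 -0.992 -0.005] x [0.412 0.049 0.91 ]
tool shift [-0.0182 -0.0045  0.0124] world [ 0.0031  0.005  -0.0217] n 1 roll -0.006
0 [-0.07 -0.01  1.  ] lip [0.007 0.035] 0.322 bot [0.024 0.037] 0.253
90 [-0.32 -0.93  0.2 ] lip [ 0.03  -0.022] 0.236 bot [0.059 0.043] 0.234
120 [-0.52 -0.83 -0.2 ] lip [ 0.029 -0.001] 0.213 bot [0.068 0.052] 0.238
135 [-0.61 -0.7  -0.37] lip [0.03  0.011] 0.205 bot [0.073 0.054] 0.242
150 [-0.69 -0.53 -0.49] lip [0.032 0.023] 0.2 bot [0.078 0.053] 0.245
180 [-0.79 -0.1  -0.6 ] lip [0.036 0.039] 0.197 bot [0.085 0.04 ] 0.248
orange [ 65.8 179.3] 228
expected mouth px [[ 58.95070541 173.96742379]]
```

j4 is close to its limit, so I back off in y and come down. Then I start the turn.

Call:
step_arm(
  series=[
    [[-0.011,0.009,0.0065],0],
    [[-0.011,0.009,0.0065],0],
    [[0,0,0],0],
  ],
)

```text
time: 26.25
tool_pos: [0.5061, 0.2699, 0.2704]
ee_rot: [0.84, 0.051, 0.539, -0.036]
contact_force: [0.2, 0.4, -2.0]
opening: 0.0154
```

Call:
step_arm(
  series=[
    [[0,0,0],0.1],
    [[0,0,0],0.14],
    [[0,0,0],0.14],
    [[0,0,0],0.14],
    [[0,0,0],0.14],
  ],
)

```text
time: 26.75
tool_pos: [0.5064, 0.2643, 0.2728]
ee_rot: [0.808, -0.236, 0.497, -0.212]
contact_force: [-0.3, -0.5, -2.1]
opening: 0.0153
```

```bash
python3 go.py .505 .28 .27
```

```text
tcp [0.5064 0.2643 0.2728] t 26.75 q [ 0.91  0.07  2.44  4.31  0.78 -1.52] F [-0.3 -0.5 -2.1] op 0.0153
z [ 0.903  0.107 -0.416] y [-0.171 -0.799 -0.577] x [ 0.395 -0.592  0.703]
tool shift [-0.0118 -0.0107  0.0016] world [-0.0014  0.0157 -0.0028] n 1 roll -0.687
```

Call:
step_arm(
  series=[
    [[-0.006,-0.008,0.001],0.14],
    [[0,0,0],0.14],
    [[0,0,0],0.14],
    [[0,0,0],0.12],
    [[0,0,0],0.1],
  ],
)

```text
time: 27.25
tool_pos: [0.5066, 0.2703, 0.2768]
ee_rot: [0.683, -0.491, 0.402, -0.363]
contact_force: [0.2, 0.0, -2.2]
opening: 0.0153
```

Call:
step_arm(
  series=[
    [[0,0,0],0.1],
    [[0,0,0],0.1],
    [[0,0,0],0.1],
    [[0,0,0],0.1],
    [[0,0,0],0.1],
  ],
)

```text
time: 27.75
tool_pos: [0.5068, 0.2659, 0.2807]
ee_rot: [-0.53, 0.652, -0.296, 0.454]
contact_force: [0.0, 0.0, -2.1]
opening: 0.015
```

```bash
python3 go.py .505 .28 .27;  python3 cup.py
```

```text
tcp [0.5068 0.2659 0.2807] t 27.75 q [ 0.92  0.06  2.43  4.36  0.79 -0.37] F [ 0.   0.  -2.1] op 0.015
z [ 0.906  0.095 -0.413] y [-0.423  0.263 -0.867] x [-0.026 -0.96  -0.278]
tool shift [-0.0105  0.0138  0.0041] world [-0.0018  0.0141 -0.0107] n 1 roll -1.881
```

Call:
step_arm(
  series=[
    [[-0.006,0.014,0.007],0.06],
    [[0,0,0],0.08],
    [[0,0,0],0.08],
    [[0,0,0],0.08],
    [[0,0,0],0.1],
  ],
)

```text
time: 28.35
tool_pos: [0.5082, 0.2744, 0.2703]
ee_rot: [-0.39, 0.743, -0.203, 0.504]
contact_force: [-1.0, -0.4, -1.3]
opening: 0.0158
```

Call:
step_arm(
  series=[
    [[0,0,0],0.12],
    [[0,0,0],0.12],
    [[0,0,0],0.12],
    [[0,0,0],0.12],
    [[0,0,0],0.12],
  ],
)

```text
time: 28.85
tool_pos: [0.509, 0.2723, 0.2735]
ee_rot: [-0.148, 0.826, -0.044, 0.543]
contact_force: [1.0, 0.6, -0.9]
opening: 0.0151
```

```bash
python3 go.py .505 .28 .27;  python3 cup.py
```

```text
tcp [0.509  0.2723 0.2735] t 28.85 q [0.94 0.1  2.42 4.35 0.81 0.67] F [ 1.   0.6 -0.9] op 0.0151
z [ 0.909  0.088 -0.407] y [-0.197  0.952 -0.233] x [-0.367 -0.293 -0.883]
tool shift [ 0.0023  0.009  -0.0015] world [-0.004   0.0077 -0.0035] n 1 roll -2.883
```

The weight has dropped from 2.2 N to about 1 N, so the pills have left. I finish the turn and wait briefly.

Call:
step_arm(
  series=[
    [[0,0,0],0.12],
    [[0,0,0],0.12],
    [[0,0,0],0.05],
    [[0,0,0],0],
    [[0,0,0],0],
  ],
)

```text
time: 29.45
tool_pos: [0.5094, 0.2712, 0.2754]
ee_rot: [-0.035, 0.838, 0.029, 0.544]
contact_force: [-0.8, -0.4, -1.4]
opening: 0.0156
```

Call:
step_arm(
  series=[
    [[0,0,0],0],
    [[0,0,0],0],
    [[0,0,0],-0.1],
    [[0,0,0],-0.14],
    [[0,0,0],-0.14],
  ],
)

```text
time: 29.95
tool_pos: [0.5094, 0.271, 0.2757]
ee_rot: [-0.201, 0.814, -0.08, 0.539]
contact_force: [-0.4, -0.1, -1.4]
opening: 0.0149
```

Call:
step_arm(
  series=[
    [[0,0,0],-0.15],
    [[0,0,0],-0.15],
    [[0,0,0],-0.15],
    [[0,0,0],-0.15],
    [[0,0,0],-0.15],
  ],
)

```text
time: 30.45
tool_pos: [0.5094, 0.2708, 0.2755]
ee_rot: [-0.485, 0.684, -0.272, 0.472]
contact_force: [-0.1, 0.3, -2.2]
opening: 0.0153
```

Call:
step_arm(
  series=[
    [[0,0,0],-0.15],
    [[0,0,0],-0.15],
    [[0,0,0],-0.15],
    [[0,0,0],-0.15],
    [[0,0,0],-0.15],
  ],
)

```text
time: 30.95
tool_pos: [0.5093, 0.2707, 0.2753]
ee_rot: [0.702, -0.459, 0.426, -0.34]
contact_force: [0.2, -0.1, -1.1]
opening: 0.0152
```

Call:
step_arm(
  series=[
    [[0,0,0],-0.15],
    [[0,0,0],-0.15],
    [[0,0,0],-0.15],
    [[0,0,0],-0.15],
    [[0,0,0],-0.15],
  ],
)

```text
time: 31.45
tool_pos: [0.5093, 0.2706, 0.2752]
ee_rot: [0.821, -0.17, 0.521, -0.16]
contact_force: [0.0, 1.0, -2.2]
opening: 0.0154
```

```bash
python3 go.py .505 .28 .30;  python3 cup.py
```

```text
tcp [0.5093 0.2706 0.2752] t 31.45 q [ 0.94  0.09  2.42  4.35  0.81 -1.71] F [ 0.   1.  -2.2] op 0.0154
z [ 0.91   0.086 -0.406] y [-0.112 -0.891 -0.439] x [ 0.4   -0.445  0.801]
tool shift [ 0.014  -0.0188 -0.0132] world [-0.0043  0.0094  0.0248] n 1 roll -0.501
orange [107.2 215.9] 79 [0.521 0.298 0.012]
orange [118.8 217.1] 17 [0.513 0.265 0.012]
```

Call:
step_arm(
  series=[
    [[0,0,0],-0.15],
    [[0,0,0],-0.15],
    [[0,0,0],-0.15],
    [[0,0,0],-0.05],
    [[0.02,0,-0.01],0],
  ],
)

```text
time: 32.05
tool_pos: [0.5076, 0.2696, 0.2947]
ee_rot: [0.839, 0.036, 0.542, -0.027]
contact_force: [0.4, -0.7, -0.9]
opening: 0.0154
```

Call:
step_arm(
  series=[
    [[0.008,0.02,-0.003],0],
    [[0.002,0.025,-0.003],0],
    [[0.002,0.025,-0.003],0],
    [[0.002,0.025,-0.003],0],
    [[0.002,0.025,-0.003],0],
  ],
)

```text
time: 32.55
tool_pos: [0.5113, 0.1503, 0.3172]
ee_rot: [0.838, 0.028, 0.543, -0.035]
contact_force: [0.5, 0.2, -0.3]
opening: 0.0153
```

```bash
python3 go.py .50 .05 .32;  python3 cup.py; python3 - <<'E'
from h import *
f=[]
b=np.load('t.npy',allow_pickle=True).item()
import pour
s=read_state();M=R.from_quat(s['ee_rot']).as_matrix();print('mouth px',proj(b,[s['tool_pos']+M@pour.mt]))
E
```

```text
tcp [0.5113 0.1503 0.3172] t 32.55 q [ 0.58 -0.18  2.52  4.14  0.52 -2.26] F [ 0.5  0.2 -0.3] op 0.0153
z [ 0.909  0.09  -0.407] y [ 0.086 -0.996 -0.028] x [0.408 0.009 0.913]
tool shift [-0.003   0.0988 -0.0204] world [-0.0113 -0.1003  0.0028] n 3 roll -0.031
orange [113.6 202.8] 30 [0.557 0.277 0.012]
orange [107.8 212.9] 150 [0.53  0.295 0.012]
mouth px [[122.57034594 157.92877823]]
```

No orange remains at the cup's mouth (px 123,158), and about six pills' worth shows in the funnel at (108,213). Now I carry the empty cup back to its place on the mat.

Call:
step_arm(
  series=[
    [[0,0.025,-0.001],0],
    [[0,0.025,-0.001],0],
    [[0,0.025,-0.001],0],
    [[0,0.025,-0.001],0],
    [[0,0.025,-0.001],0],
  ],
)

```text
time: 33.15
tool_pos: [0.5192, 0.0539, 0.3208]
ee_rot: [0.835, 0.024, 0.549, -0.042]
contact_force: [1.2, 1.2, -1.2]
opening: 0.0152
```

Call:
step_arm(
  series=[
    [[0,0.028,-0.002],0],
    [[0,0.028,-0.002],0],
    [[0,0.028,-0.002],0],
    [[0,0.028,-0.002],0],
    [[0,0.028,-0.002],0],
  ],
)

```text
time: 33.65
tool_pos: [0.5262, -0.0534, 0.3248]
ee_rot: [0.83, 0.023, 0.555, -0.047]
contact_force: [1.2, 0.0, -0.5]
opening: 0.0149
```

```bash
python3 go.py .465 -.297 .2
```

```text
tcp [ 0.5262 -0.0534  0.3248] t 33.65 q [-0.46 -0.18  2.53  2.07  0.61 -0.77] F [ 1.2  0.  -0.5] op 0.0149
z [ 0.92   0.104 -0.379] y [ 0.091 -0.994 -0.053] x [ 0.382 -0.014  0.924]
tool shift [-0.1352  0.2433 -0.0344] world [-0.0612 -0.2436 -0.1248] n 6 roll -0.057
```

Call:
step_arm(
  series=[
    [[-0.01,0.024,-0.004],-0.03],
    [[-0.013,0.026,-0.004],-0.03],
    [[-0.013,0.026,-0.004],0],
    [[-0.013,0.026,-0.004],0],
    [[-0.013,0.026,-0.004],0],
  ],
)

```text
time: 34.15
tool_pos: [0.5009, -0.1869, 0.2752]
ee_rot: [0.826, 0.047, 0.56, -0.037]
contact_force: [-0.0, 0.4, -0.9]
opening: 0.0158
```

Call:
step_arm(
  series=[
    [[-0.013,0.026,-0.004],0],
    [[-0.013,0.026,-0.004],0],
    [[-0.013,0.026,-0.004],0],
    [[-0.013,0.022,-0.003],0],
    [[-0.01,0.01,0],0],
  ],
)

```text
time: 34.65
tool_pos: [0.4798, -0.3058, 0.2195]
ee_rot: [0.825, 0.043, 0.562, -0.043]
contact_force: [-0.3, 0.6, -1.4]
opening: 0.0152
```

```bash
python3 go.py .463 -.297 .075; python3 - <<'E'
from h import *
import pour
s=read_state();M=R.from_quat(s['ee_rot']).as_matrix()
t,bo,A=pour.lips(M,0);print(A,bo.min(0)+s['tool_pos'],(bo.mean(0)+s['tool_pos']))
E
```

```text
tcp [ 0.4798 -0.3058  0.2195] t 34.65 q [-1.2   0.38  2.3   1.62  1.13 -1.05] F [-0.3  0.6 -1.4] op 0.0152
z [ 0.924  0.12  -0.364] y [ 0.12  -0.993 -0.023] x [0.364 0.022 0.931]
tool shift [-0.1405 -0.0074  0.0382] world [-0.0168  0.0088 -0.1445] n 3 roll -0.025
[-0.12398979 -0.03621509  0.99162241] [ 0.51331756 -0.32896812  0.17780818] [ 0.54650974 -0.29595229  0.18212684]
```

I place the cup about 3 cm further forward, to keep the gripper's body clear of the black cup.

Call:
step_arm(
  series=[
    [[-0.029,-0.002,0.014],0],
    [[-0.029,-0.001,0.014],0],
    [[-0.029,-0.001,0.014],0],
    [[-0.029,0,0.014],0],
    [[-0.02,0,0.008],0],
  ],
)

```text
time: 35.15
tool_pos: [0.4947, -0.3015, 0.0656]
ee_rot: [0.823, 0.04, 0.565, -0.044]
contact_force: [0.5, 0.1, -1.7]
opening: 0.0156
```

Call:
step_arm(
  series=[
    [[0,0,0],0],
  ],
)

```text
time: 35.25
tool_pos: [0.4952, -0.3005, 0.0626]
ee_rot: [0.824, 0.039, 0.564, -0.047]
contact_force: [0.4, -0.2, -0.4]
opening: 0.0153
```

```bash
python3 go.py .49 -.297 .043
```

```text
tcp [ 0.4952 -0.3005  0.0626] t 35.25 q [-1.15  0.79  2.28  1.83  1.19 -1.47] F [ 0.4 -0.2 -0.4] op 0.0153
z [ 0.925  0.121 -0.359] y [ 0.117 -0.993 -0.033] x [0.361 0.011 0.933]
tool shift [-0.0201 -0.0035  0.0027] world [-0.0052  0.0035 -0.0196] n 1 roll -0.036
```

Call:
step_arm(
  series=[
    [[-0.007,0,0.0025],0],
    [[-0.006,0,0.002],0],
    [[0,0,0],0],
  ],
)

```text
time: 35.55
tool_pos: [0.4962, -0.3002, 0.0494]
ee_rot: [0.823, 0.039, 0.565, -0.048]
contact_force: [-0.0, -0.6, -1.6]
opening: 0.0153
```

Call:
step_arm(
  series=[
    [[-0.005,0,0.002],0],
    [[0,0,0],0],
  ],
)

```text
time: 35.75
tool_pos: [0.4966, -0.3007, 0.0453]
ee_rot: [0.823, 0.039, 0.565, -0.047]
contact_force: [-0.2, 0.2, -1.8]
opening: 0.0154
```

Call:
step_arm(
  series=[
    [[-0.004,0,0.0015],0],
    [[0,0,0],0],
  ],
)

```text
time: 35.95
tool_pos: [0.4969, -0.3011, 0.0422]
ee_rot: [0.822, 0.04, 0.566, -0.046]
contact_force: [0.2, -0.1, -1.1]
opening: 0.0151
```

Call:
step_arm(
  series=[
    [[-0.004,0,0.0015],0],
    [[0,0,0],0],
  ],
)

```text
time: 36.15
tool_pos: [0.4974, -0.3012, 0.0404]
ee_rot: [0.82, 0.04, 0.569, -0.046]
contact_force: [0.9, -0.0, 0.5]
opening: 0.0153
```

Call:
step_arm(
  series=[
    [[-0.004,0,0.0015],0],
    [[0,0,0],0],
  ],
)

```text
time: 36.35
tool_pos: [0.4979, -0.3013, 0.0384]
ee_rot: [0.819, 0.04, 0.571, -0.045]
contact_force: [2.1, 0.9, 0.9]
opening: 0.0155
```

Contact is felt and the cup stands. I release it, then lift straight up.

Call:
step_arm(
  series=[
    [[0,0,0],0],
    [[0,0,0],0],
    [[0,0,0],0],
    [[0,0,0],0],
    [[0,0,0],0],
  ],
  hand=60,
)

```text
time: 36.85
tool_pos: [0.4977, -0.3016, 0.0375]
ee_rot: [0.819, 0.04, 0.57, -0.045]
contact_force: [-0.2, -0.2, -0.8]
opening: 0.053
```

Call:
step_arm(
  series=[
    [[0.018,0,-0.007],0],
    [[0.037,0,-0.015],0],
    [[0.045,0,-0.018],0],
    [[0.045,0,-0.018],0],
    [[0.03,0,-0.015],0],
  ],
)

```text
time: 37.35
tool_pos: [0.49, -0.307, 0.2266]
ee_rot: [0.821, 0.037, 0.567, -0.049]
contact_force: [0.5, -0.2, -0.2]
opening: 0.055
```

```bash
python3 go.py .49 -.297 .2; python3 - <<'E'
from h import *
b=grab('top');a=grab('scene')
for d,x0,y0 in((a,150,160),(b,275,145)):
    h=cv2.cvtColor(d['pixels'],cv2.COLOR_RGB2HSV)
    for v in range(y0,y0+70,3): print(v,''.join('B' if (100<x[0]<125 and x[1]>120) else '.' for x in h[v,x0:x0+90]))
E
```

```text
tcp [ 0.49   -0.307   0.2266] t 37.35 q [-1.18  0.38  2.29  1.63  1.13 -1.02] F [ 0.5 -0.2 -0.2] op 0.055
z [ 0.928  0.122 -0.352] y [ 0.116 -0.993 -0.039] x [0.354 0.004 0.935]
tool shift [-0.0248 -0.0089  0.0106] world [ 0.      0.01   -0.0266] n 1 roll -0.042
160 ..........................................................................................
163 ..........................................................................................
166 ..........................................................................................
169 ..........................................................................................
172 ..........................................................................................
175 ..........................................................................................
178 ..........................................................................................
181 ..........................................................................................
184 .....................................BBBBBB..............................
[... 3022 characters left out ...]
BBBBB..............................
196 BBBBBBBBBBBBBBBBBBBBBBBBBBBBBBBBBBBBBB............BBBBBBBBBB..............................
199 BBBBBBBBBBBBBBBBBBBBBBBBBBBBBBBBBBBBBBBB...........BBBBBBBBBB.............................
202 BBBBBBBBBBBBBBBBBBBBBBBBBBBBBBBBBBBBBBBB............BBBBBBBBB.............................
205 BBBBBBBBBBBBBBBBBBBBBBBBBBBBBBBBBBBBBBBBBB...........BBBBBBBBBBBBBBBBBB...................
208 BBBBBBBBBBBBBBBBBBBBBBBBBBBBBBBBBBBBBBBBBBBB..........BBBBBBBBBBBBBBBBB...................
211 BBBBBBBBBBBBBBBBBBBBBBBBBBBBBBBBBBBBBBBBBBBBB...........BBBBBBB.B.........................
214 BBBBBBBBBBBBBBBBBBBBBBBBBBBBBBBBB....BBBBBBB..........................BB..................
```

The cup stands upright: its top outline is round, about 34 px across, at (309,168). Next is the gate. I close the fingers and roll 90°, so the narrow side of the gripper's body faces the housing, then cross over to above the gap behind the tab.

Call:
step_arm(
  series=[
    [[0,0,0],0.147],
    [[0,0,0],0.147],
    [[0,0,0],0.147],
    [[0,0,0],0.147],
    [[0,0,0],0.147],
  ],
  hand=0,
)

```text
time: 37.95
tool_pos: [0.4897, -0.3072, 0.2269]
ee_rot: [0.778, -0.265, 0.511, -0.251]
contact_force: [-0.1, 0.1, -1.5]
opening: 0.0172
```

Call:
step_arm(
  series=[
    [[0,0,0],0.147],
    [[0,0,0],0.147],
    [[0,0,0],0.147],
    [[0,0,0],0.147],
    [[0,0,0],0.147],
  ],
)

```text
time: 38.45
tool_pos: [0.489, -0.3052, 0.2211]
ee_rot: [0.628, -0.532, 0.382, -0.421]
contact_force: [-0.1, 0.3, -0.5]
opening: 0.0005
```

Call:
step_arm(
  series=[
    [[0,0,0],0.14],
    [[-0.029,-0.004,0.006],0],
    [[-0.029,-0.004,0.006],0],
    [[-0.029,-0.004,0.006],0],
    [[-0.029,-0.004,0.006],0],
  ],
)

```text
time: 38.95
tool_pos: [0.5063, -0.1885, 0.2345]
ee_rot: [0.584, -0.581, 0.347, -0.447]
contact_force: [0.2, -0.6, -0.6]
opening: 0.0002
```

Call:
step_arm(
  series=[
    [[-0.029,-0.004,0.006],0],
    [[-0.029,-0.004,0.006],0],
    [[-0.029,-0.004,0.006],0],
    [[-0.029,-0.004,0.006],0],
    [[-0.029,-0.004,0.006],0],
  ],
)

```text
time: 39.45
tool_pos: [0.5271, -0.0377, 0.2534]
ee_rot: [-0.585, 0.585, -0.344, 0.444]
contact_force: [1.2, -0.1, 0.5]
opening: 0.0006
```

```bash
python3 go.py .535 .144 .23
```

```text
tcp [ 0.5271 -0.0377  0.2534] t 39.45 q [-0.41  0.08  2.62  2.43  0.83  0.43] F [ 1.2 -0.1  0.5] op 0.0006
z [ 0.922  0.117 -0.369] y [-0.379  0.08  -0.922] x [ 0.079 -0.99  -0.118]
tool shift [-0.1764  0.0331  0.0372] world [ 0.0079  0.1817 -0.0234] n 4 roll -1.698
```

Call:
step_arm(
  series=[
    [[-0.02,-0.014,0.009],-0.064],
    [[-0.02,-0.014,0.009],-0.06],
    [[-0.02,-0.014,0.009],0],
    [[-0.025,0.002,0.003],0],
    [[-0.025,0.002,0.003],0],
  ],
)

```text
time: 39.95
tool_pos: [0.5573, 0.081, 0.2756]
ee_rot: [0.624, -0.548, 0.368, -0.418]
contact_force: [0.5, -0.5, 0.2]
opening: 0.0006
```

Call:
step_arm(
  series=[
    [[-0.025,0.001,0.003],0],
    [[-0.025,0.001,0.003],0],
    [[-0.025,0.001,0.003],0],
    [[0,0,0],0],
  ],
)

```text
time: 40.35
tool_pos: [0.5518, 0.162, 0.2632]
ee_rot: [0.629, -0.547, 0.366, -0.414]
contact_force: [-0.4, 1.1, -0.0]
opening: 0.0006
```

```bash
python3 go.py .535 .144 .22
```

```text
tcp [0.5518 0.162  0.2632] t 40.35 q [ 0.49  0.07  2.53  3.69  0.68 -0.3 ] F [-0.4  1.1 -0. ] op 0.0006
z [ 0.913  0.121 -0.389] y [-0.385 -0.059 -0.921] x [ 0.134 -0.991  0.008]
tool shift [ 0.0153  0.0473 -0.0007] world [-0.0168 -0.018  -0.0432] n 2 roll -1.563
```

Call:
step_arm(
  series=[
    [[0.005,0.029,0.005],0],
    [[0.005,0.029,0.005],0],
    [[0.004,0.025,0.005],0],
    [[0,0,0],0],
  ],
)

```text
time: 40.75
tool_pos: [0.5338, 0.146, 0.177]
ee_rot: [0.631, -0.546, 0.363, -0.414]
contact_force: [-0.7, -0.4, -0.4]
opening: 0.0008
```

```bash
python3 go.py .535 .144 .102; python3 - <<'E'
from h import *
d=grab('top');e=grab('scene')
cv2.imwrite('pics/n.png',np.hstack([cv2.resize(x,(400,400),interpolation=cv2.INTER_CUBIC) for x in (d['pixels'][130:260,80:210],e['pixels'][170:270,270:370])])[:,:,::-1])
s=read_state();M=R.from_quat(s['ee_rot']).as_matrix();p=s['tool_pos']+M@np.array([.005,-.003,-.009])
print((proj(d,[p])-[80,130])*400/130,(proj(e,[p])-[270,170])*4)
E
```

```text
tcp [0.5338 0.146  0.177 ] t 40.75 q [ 0.46  0.39  2.62  3.48  1.04 -0.05] F [-0.7 -0.4 -0.4] op 0.0008
z [ 0.911  0.127 -0.393] y [-0.389 -0.061 -0.919] x [ 0.141 -0.99   0.007]
tool shift [0.0017 0.0686 0.0303] world [ 0.0012 -0.002  -0.075 ] n 2 roll -1.564
[[205.94172019 190.65160388]] [[255.47704658  95.96956461]]
```

View pics/n.png

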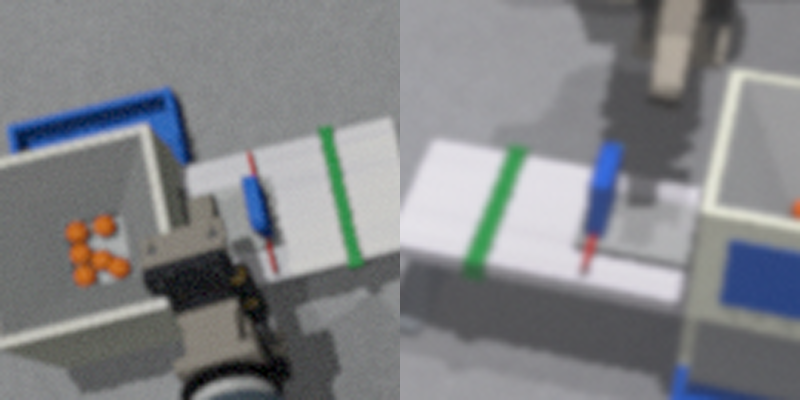

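The picture shows all six pills in the funnel, the gate shut, and the tip in the gap beside the tab (tab at crop 256,205; tip at 205,200). I descend behind the tab.

Call:
step_arm(
  series=[
    [[0.002,0.015,0.01],0],
    [[0.002,0.015,0.01],0],
    [[0.002,0.015,0.01],0],
    [[0.001,0.014,0.009],0],
    [[0,0,0],0],
  ],
)

```text
time: 41.35
tool_pos: [0.5569, 0.1418, 0.123]
ee_rot: [0.624, -0.543, 0.37, -0.424]
contact_force: [-0.9, 0.9, -0.9]
opening: 0.0004
```

```bash
cat > gate.py <<'E'
from h import *
import sys
from go import go
go([.547,.140,.104])
b=grab('top');h=cv2.cvtColor(b['pixels'],cv2.COLOR_RGB2HSV)
def c(lo,hi,x0,x1,y0,y1):
    m=np.zeros(h.shape[:2],np.uint8);m[y0:y1,x0:x1]=cv2.inRange(h,lo,hi)[y0:y1,x0:x1];q=np.argwhere(m)[:,::-1]
    return q
y=np.radians(4.9);sy=np.array([-np.sin(y),np.cos(y)])
for n,lo,hi,z in(('red',(0,110,60),(6,255,255),.087),('red2',(172,110,60),(180,255,255),.087),('green',(45,90,50),(85,255,255),.08),('blue',(100,120,50),(125,255,255),.13)):
    q=c(lo,hi,145,225,150,240)
    if len(q):
        w=np.array([onz(b,u,z)[:2] for u in q]);print(n,len(q),'station y',((w-[.513,.257])@sy).mean().round(4),((w-[.513,.257])@sy).std().round(4))
q=c((3,150,120),(18,255,255),75,140,150,260);print('orange funnel px',len(q))
q=c((3,150,120),(18,255,255),60,160,140,195);print('orange tray px',len(q))
E
python3 gate.py
```

```text
tcp [0.5569 0.1418 0.123 ] t 41.35 q [0.41 0.66 2.59 3.4  1.29 0.03] F [-0.9  0.9 -0.9] op 0.0004
z [ 0.921  0.127 -0.368] y [-0.364 -0.052 -0.93 ] x [ 0.137 -0.991  0.002]
tool shift [ 0.0004  0.0213 -0.0024] world [-0.0099 -0.0018 -0.019 ] n 1 roll -1.569
red 10 station y -0.1416 0.0016
red2 5 station y -0.1418 0.0011
green 161 station y -0.2125 0.0029
blue 114 station y -0.145 0.0047
orange funnel px 74
orange tray px 0
```

Call:
step_arm(
  series=[
    [[0,0.009,0.003],0],
    [[0,0.009,0.003],0],
    [[0,0,0],0],
    [[0.008,0,0],0],
    [[0.01,0,0],0],
  ],
)

```text
time: 41.9
tool_pos: [0.5612, 0.1263, 0.1159]
ee_rot: [0.621, -0.539, 0.373, -0.429]
contact_force: [-1.3, 3.4, -3.0]
opening: 0.0005
```

Call:
step_arm(
  series=[
    [[0.01,0,0],0],
    [[0.01,0,0],0],
    [[0.01,0,0],0],
    [[0.005,0,0],0],
    [[0,0,0],0],
  ],
)

```text
time: 42.4
tool_pos: [0.566, 0.0941, 0.123]
ee_rot: [0.624, -0.535, 0.371, -0.432]
contact_force: [-1.0, 4.8, -3.3]
opening: 0.0002
```

```bash
python3 gate.py
```

```text
tcp [0.566  0.0941 0.123 ] t 42.4 q [0.18 0.69 2.6  3.17 1.36 0.  ] F [-1.   4.8 -3.3] op 0.0002
z [ 0.925  0.141 -0.352] y [-0.347 -0.055 -0.936] x [ 0.151 -0.988  0.002]
tool shift [-0.0483  0.0219 -0.0045] world [-0.019   0.0459 -0.019 ] n 2 roll -1.569
red 1 station y -0.1856 0.0
green 157 station y -0.2126 0.0029
blue 79 station y -0.1883 0.005
orange funnel px 11
orange tray px 11
```

The gate is opening and pills are already dropping. About 27 mm remain; I keep the finger low on the tab.

Call:
step_arm(
  series=[
    [[0.008,0.006,0.001],0],
    [[0.008,0.006,0.001],0],
    [[0.007,0.005,0.001],0],
    [[0.003,0.003,0],0],
  ],
)

```text
time: 42.85
tool_pos: [0.5689, 0.0732, 0.1128]
ee_rot: [0.623, -0.527, 0.375, -0.44]
contact_force: [-2.1, 7.4, 4.9]
opening: 0.0004
```

```bash
python3 gate.py
```

```text
tcp [0.5689 0.0732 0.1128] t 42.85 q [ 0.07  0.76  2.6   3.05  1.45 -0.02] F [-2.1  7.4  4.9] op 0.0004
z [ 0.931  0.152 -0.332] y [-0.327 -0.057 -0.943] x [ 0.162 -0.987  0.003]
tool shift [-0.0695  0.0117 -0.0073] world [-0.0219  0.0668 -0.0088] n 2 roll -1.568
orange funnel px 0
orange tray px 0
```

The top view is now blocked by the arm, so I measure with the scene camera.

```bash
cat > gs.py <<'E'
from h import *
e=grab('scene');h=cv2.cvtColor(e['pixels'],cv2.COLOR_RGB2HSV);y=np.radians(4.9);sy=np.array([-np.sin(y),np.cos(y)])
cv2.imwrite('pics/z.png',e['pixels'][:,:,::-1])
for n,lo,hi,z in(('red',(0,90,60),(6,255,255),.087),('red2',(170,90,60),(180,255,255),.087),('green',(45,90,40),(85,255,255),.08)):
    m=cv2.inRange(h,lo,hi);q=np.argwhere(m[195:250,255:350])[:,::-1]+[255,195]
    if len(q):
        w=np.array([onz(e,u,z)[:2] for u in q])-[.513,.257];v=w@sy;print(n,len(q),'y',v.mean().round(4),v.min().round(4),v.max().round(4))
m=cv2.inRange(h,(100,120,50),(125,255,255));q=np.argwhere(m[195:235,270:330])[:,::-1]+[270,195];print('blue tab px',len(q),q.mean(0) if len(q) else '')
m=cv2.inRange(h,(3,140,110),(20,255,255));n,l,s,c=cv2.connectedComponentsWithStats(m)
for i in range(1,n):
    if s[i,4]>3 and c[i][0]>320: print('orange',c[i].round(1),s[i,4])
print(read_state()['tool_pos'],read_state()['contact_force'])
E
python3 gs.py; python3 - <<'E'
import sys; sys.path.insert(0,'.')
from h import *
a=np.load('s.npy',allow_pickle=True).item();h=cv2.cvtColor(a['pixels'],cv2.COLOR_RGB2HSV);y=np.radians(4.9);sy=np.array([-np.sin(y),np.cos(y)])
for lo,hi,z in (((0,90,60),(6,255,255),.087),((170,90,60),(180,255,255),.087),((45,90,40),(85,255,255),.08)):
    q=np.argwhere(cv2.inRange(h,lo,hi)[195:250,255:350])[:,::-1]+[255,195]
    if len(q): v=(np.array([onz(a,u,z)[:2] for u in q])-[.513,.257])@sy;print('start',len(q),v.mean())
E
```

```text
red 6 y -0.2092 -0.212 -0.2071
red2 4 y -0.2098 -0.2117 -0.2082
green 29 y -0.2128 -0.2178 -0.2074
blue tab px 100 [295.64 211.32]
orange [380.1 282.8] 72
orange [366.  286.5] 8
orange [384.5 289. ] 27
orange [395.6 292.9] 15
[0.56883679 0.07304531 0.11258036] [-1.1867528   7.4373508   5.14182234]
start 1 -0.14200196471046717
start 11 -0.14436556115409446
start 113 -0.2135617751668921
```

The pointer is at -0.2094 against the green centre at -0.2135, and the pills are in the tray. I nudge a few mm to centre it.

Call:
step_arm(
  series=[
    [[0.005,0,0],0],
  ],
)

```text
time: 43.05
tool_pos: [0.5692, 0.0697, 0.1129]
ee_rot: [0.624, -0.527, 0.374, -0.44]
contact_force: [-3.9, 7.2, -6.7]
opening: 0.0006
```

```bash
python3 gs.py; python3 - <<'E'
from h import *
for i in range(10): grab('top')
E
python3 gs.py
```

```text
red 7 y -0.2127 -0.2156 -0.2096
red2 4 y -0.2135 -0.2153 -0.2117
green 25 y -0.2123 -0.2178 -0.2074
blue tab px 92 [294.41304348 211.15217391]
orange [381.4 284.5] 102
orange [365.3 286.6] 7
orange [395.6 292.9] 15
[0.569304   0.0691322  0.11292512] [-1.80245535  7.36948439 -2.56492006]
red 5 y -0.2137 -0.2156 -0.212
red2 3 y -0.2141 -0.2153 -0.2128
green 26 y -0.2125 -0.2178 -0.2074
blue tab px 89 [294.20224719 211.16853933]
orange [381.4 284.5] 102
orange [365.3 286.6] 7
orange [395.6 292.9] 15
[0.56931108 0.06943949 0.1129566 ] [-2.59315227  5.16257587 -2.93056434]
```

```bash
python3 - <<'E'
from h import *
for n in('scene','top'):
    e=grab(n);h=cv2.cvtColor(e['pixels'],cv2.COLOR_RGB2HSV);m=cv2.inRange(h,(3,140,110),(20,255,255));k,l,s,c=cv2.connectedComponentsWithStats(m)
    print(n,[(c[i].round(),s[i,4]) for i in range(1,k) if s[i,4]>3])
print(read_state()['time'],robot.job_done())
E
```

```text
scene [(array([381., 284.]), np.int32(102)), (array([365., 287.]), np.int32(7)), (array([395., 293.]), np.int32(16))]
top []
the job is handed in; nothing more can be done
43.75 None
```

I handed the job in at 43.75 s, with the cup emptied and stood back upright and the gate held open at the mark.

**What I did:** The moves only allow turns about the tool's own axis, so I tilted the tool at the edge of its reach first. That let me grip the cup's handle and pour by turning. The finger then pulled the gate by pressing on the tab from behind, not gripping it, and it stayed there at hand-in.

**Last checks:**
- **Pour:** all six pills were seen in the funnel with the gate still shut.
- **Cup:** it looked upright in the top view after I released it.
- **Gate:** the pointer reads about 213.5 mm from the station's origin and the green strip's centre about 212.5 mm. It held steady for 0.5 s or more, with the spring pressing on the finger at about 5–7 N.
- **Pills:** the scene camera shows orange only in the tray.

**What went wrong or stayed unsure:**
- **First grip slipped:** the fingertips sat about 2 cm behind where the tool position put them. The cup dropped upright, with its pills still inside, and moved about 4 cm.
- **Cup was pushed and put back elsewhere:** I pushed it clear of the black cup, which took two tries, and later set it down a few cm forward of its first spot.
- **Pills not counted:** the arm blocked the top view, so I could not count all six in the tray or look into the funnel at the end.
- **Joint range:** while tilting, one joint read 0.058 against its listed lower limit of 0.06, and another sat at its 4.44 limit. I don't know whether that counts as passing the range.

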